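# Balance a brass blank on the ball stake and hold the sprung loupe over it

### The arm

A 6-joint arm with a two-finger parallel gripper is mounted at the origin on the work surface. World frame = base frame: x ahead of the robot, y to its left, z up, the work surface at z = 0. Lengths are in m, angles in rad, forces in N, time in s.
With the tool pointing down it reaches from about 0.375 to 0.975 m from the base axis. Payload 3.8 kg.
Tool frame: the origin (TCP) lies between the finger pads, 19 mm behind the fingertips; this is the grasp point; z points along the fingers, x is the direction in which the jaws open and shut, and the axes are right-handed (so a half turn about z gives the same grasp; the last joint's range is limited). The gripper opens to 88 mm and grips with 3 to 60 N. Pads are 18 mm wide; open, the fingers measure 123 mm over their backs; the gripper's body (75 mm by 187 mm) begins 45 mm behind the grasp point.
Start: joints at [-0.037, 0.264, 1.604, -0, 1.274, -0.037], TCP at [0.675, -0, 0.257] pointing down, gripper open.
Joint ranges: [-2.63, 2.63], [-0.94, 2.18], [0.31, 2.57], [-1.31, 4.45], [0, 2.66], [-2.55, 2.55]. Speed limits (rad/s): [2.57, 2.57, 3.14, 3.14, 3.14, 3.14].

### API

Orientations are given as a rotation vector (axis times angle).
In Python, from plant import r gives the robot as it stands.
- The arm moves only by the tool send_rows, never from a script. Its argument "targets" is a list of rows, each a list of 7 numbers: the shift along the tool's x, y, z in cm, then the turn, a rotation vector about the tool's x, y, z in degrees, then the closure in counts, from 0 (fully open) to 255 (shut). In form: [[x, y, z, ax, ay, az, gripper], ...]. A call has 1 to 10 rows; each row is the pose to reach, as a shift and turn from the pose commanded when the call began, along the tool's axes at that moment; what a row does not reach only later rows make up. A row lasts 1/10 s, in which the tool goes at most 50 mm and 8.59 degrees, less where a joint would pass 70% of its speed; a pose out of reach is approached as far as the arm can. A call with a gripper value outside its range is refused whole. The fingers move at their own pace and stop on an object; "force" is the grip in N (left out, the last holds). Time passes only in rows, so rows that repeat a pose let the fingers close. It gives the time, the measured TCP pose, the force and the opening at its end, in the units of the state.
- r.read_state(): the state, without advancing time (a new reading comes with each control period).
- r.grab_frame(name): name is "scene" or "side" or "wrist"; returns the picture (480x640x3 uint8, red, green, blue); there is no depth.
- r.calibration(name): a dict with "fx", "fy", "cx", "cy" (pixels), "eye" and "orientation" of the camera in the world. Camera axes: x right, y down, z forward; pixel columns grow to the right and rows downward; lengths in m; the calibration is good to about 2 mm. The wrist camera is an equidistant fisheye: a pixel r from the principal point sees the ray r / f radians off the axis. A picture is of the moment at which its call begins: read the wrist's pose just before it. calibration takes no time and is no camera call; for the wrist camera it gives the pose at the moment of the call.
- r.hand_in(): hands the job in, once; it reports no verdict.
The state is a dict: "clock": time; "qpos": joint angles; "dq": joint speeds; "effort": joint torques, N m; "tool_pos": TCP position; "eef_rot": TCP orientation; "ft_force": force on the tool from outside, world axes, zero at the start; "wrist_torque": the same for the moment, N m; "grip_width": finger opening in m.
Only numpy, scipy, OpenCV 4.12 (cv2) and the standard library are available. Lean on these libraries where they do the work, as an engineer would, in place of code of your own. Each camera call takes 0.05 s, during which the arm holds its last target.

### The job

Balance the oblong brass blank, flat side down and centred, on top of the steel ball stake and let go of it. Then take the sprung loupe arm by its upright pin, swing it anticlockwise as far as its stop so that the lens stands over the blank, and finish while still holding the pin there against the spring: do not let go. The blank must stay balanced on the ball, and the other things on the bench must stay where they are.

Things in the scene. Friction and masses are not known exactly. Their poses are not given: they have to be found in the camera images.
- blank: the oblong brass blank, 44 x 30 mm, 12 mm thick, about 0.13 kg, lying flat on the bench; origin at centre of underside, x along the 44 mm side, y along the 30 mm side, z up. It lies near a round brass disc and a brass ring; which lies where varies
- stand: fixed steel stand: base plate 120 x 210 mm (its own x -60 to 60, y -60 to 150), 12 mm thick, with a steel ball stake (64 mm ball on a short stem) and, 110 mm from it along the stand's own +y, a pivot post carrying the loupe arm; a thin stop pillar by the post. Origin on the bench under the ball; placed and turned differently each time
- stake_top (a point): topmost point of the ball (90 mm above the bench); the blank is balanced here
- loupe_pivot (a point): point on the upright hinge axis of the loupe arm, 135 mm above the bench, 110 mm from stake_top horizontally. The arm is a level bar 12 mm wide, 8 mm thick (131 to 139 mm above the bench) with a lens ring (54 mm outside, centre 110 mm from the hinge axis) and the pin at its end; it passes 29 mm above the balanced blank
- loupe_arm (a joint): angle of the loupe arm about its upright hinge, rad: 0 where its spring parks it (swung aside), 1.2 at its stop, where the arm lies over the ball with the lens above it. Grows anticlockwise seen from above. It springs back to 0 if let go: the push needed at the pin is about 1.2 N at 0 and 4.7 N at 1.2
- pin_mid (a point): middle of the upright round steel pin that stands on the end of the loupe arm as its handle: 12 mm diameter, 50 mm tall, from 139 to 189 mm above the bench (this point at 164 mm), 170 mm from the hinge axis; it travels on a circle about loupe_pivot
- disc: round solid brass disc, 36 mm diameter, 12 mm thick, lying flat; origin at centre of underside. Not part of the job
- collar: brass ring, 34 mm outside, 20 mm hole, 14 mm high, lying flat; origin at centre of underside. Not part of the job
- pliers: small pliers with black handles, 125 mm long, lying; origin under the joint. Not part of the job
- file: flat file with a wooden handle, 240 mm long, lying; origin under its middle. Not part of the job
- hammer: hammer, lying; not part of the job
- burnisher: burnisher like a screwdriver, wooden handle, lying; not part of the job

How it is judged:
By the outcome, as a careful person would: the job done as asked, in the order asked, and still so for the second after the job is handed in, while the arm keeps its last pose, push and grip.
It also fails if it takes over 56 s, if anything falls off the work surface, if the arm or the gripper's body presses on something with over 40 N, if the wrist force passes 120 N, or if a joint passes its speed limit or range.

## Working session

There is one attempt and no reset: what is moved stays moved. The work goes in short steps, Python scripts to look and compute and a tool call to move; the robot and the scene stay as the last step left them, time stands still between calls to the robot, and variables do not carry over. Pictures are saved under pics/ and viewed, and the job is handed in when it is done.

Besides the shell and the picture viewer there is one more tool, called after "Call:" as a command line: name --pt "numbers of a row" for each row, then --argument value for the rest. send_rows: Moves the arm, as the interface text tells. Its arguments: {"type":"object","properties":{"targets":{"type":"array"},"force":{"type":"number"}},"required":["targets"]}

```bash
mkdir -p pics
cat > h.py <<'E'
import numpy as np,cv2
from plant import r
from scipy.spatial.transform import Rotation as R
def save(n,fn):
    im=r.grab_frame(n); cv2.imwrite('pics/'+fn,im[:,:,::-1]); return im
E
python3 - <<'E'
from h import *
for n in ['scene','side','wrist']:
    print(n,r.calibration(n)); save(n,n+'0.png')
print(r.read_state())
E
```

```text
scene {'fx': 504.4528329493274, 'fy': 504.4528329493274, 'cx': 319.1738108411212, 'cy': 238.55170564014304, 'eye': array([1.11975984, 0.07401442, 1.01598678]), 'orientation': array([-1.83474993, -1.98424048,  0.59361297])}
side {'fx': 509.1770624351906, 'fy': 509.1770624351906, 'cx': 312.3922328508898, 'cy': 233.1002014137935, 'eye': array([0.46249151, 0.70807896, 1.01511534]), 'orientation': array([-0.22506125,  2.91884598, -1.01182918])}
wrist {'fx': 371.64829954431775, 'fy': 371.64829954431775, 'cx': 314.70190095606915, 'cy': 240.38705654458013, 'eye': array([0.67499734, 0.0747108 , 0.38401766]), 'orientation': array([ 2.84439231e+00, -3.43335015e-04, -3.46795967e-03])}
{'clock': 0.15, 'qpos': array([-3.69243308e-02,  2.64555522e-01,  1.60502082e+00, -7.88499539e-06,
        1.27369117e+00, -3.68834495e-02]), 'dq': array([-0.00138148, -0.00316881, -0.00482906, -0.00073571, -0.00067492,
        0.00066054]), 'effort': array([-3.11732474e-04, -5.02845919e+01, -3.57470334e+01,  7.29960459e-02,
        2.49771774e-02, -9.00718305e-05]), 'tool_pos': array([ 6.74502141e-01, -2.30727008e-06,  2.56411881e-01]), 'eef_rot': array([-3.14153729e+00,  6.05792108e-05,  2.62945593e-03]), 'ft_force': array([ 0.10170932, -0.12212742, -1.09414575]), 'wrist_torque': array([-0.00413912, -0.04211095,  0.01474616]), 'grip_width': 0.08825123554185776}
```

View pics/scene0.png

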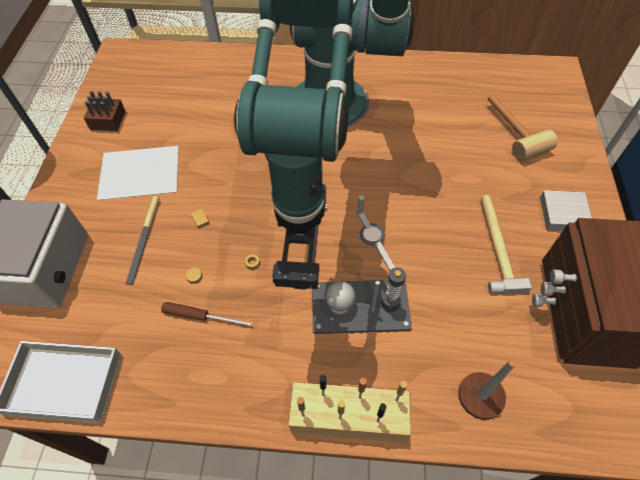

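View pics/side0.png

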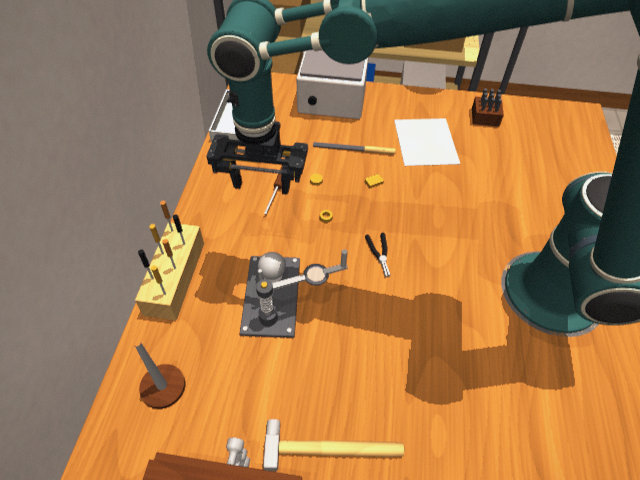

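View pics/wrist0.png

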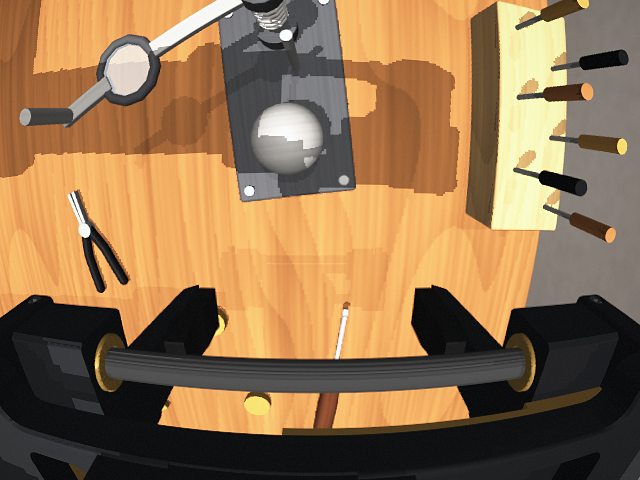

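Run:
```python
import cv2
s=cv2.imread('pics/scene0.png');d=cv2.imread('pics/side0.png')
def c(im,x,y,w,h,k,n): cv2.imwrite('pics/'+n,cv2.resize(im[y:y+h,x:x+w],None,fx=k,fy=k,interpolation=cv2.INTER_CUBIC))
c(s,180,200,90,90,6,'a1.png');c(d,295,165,100,65,8,'a2.png')
c(s,310,185,110,150,4,'a3.png');c(d,235,240,120,100,6,'a4.png')
for im,b in((s,(180,200,90,90)),(d,(295,165,100,65))):
    x,y,w,h=b; p=cv2.cvtColor(im,cv2.COLOR_BGR2HSV)
    for q in [(200,216),(194,274),(230,240)] if im is s else [(374,181),(316,179),(340,200)]: print(p[q[1],q[0]])
```

```text
[ 19 140 216]
[ 21 138 216]
[ 13 146 183]
[ 22 189 244]
[ 22 190 245]
[ 14 188 216]
```

View pics/a1.png

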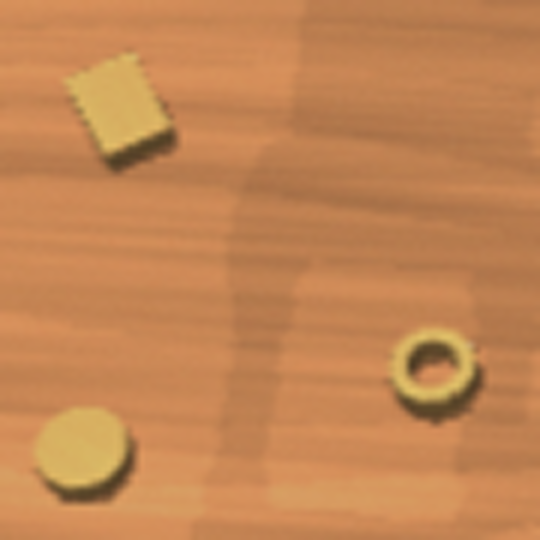

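View pics/a2.png

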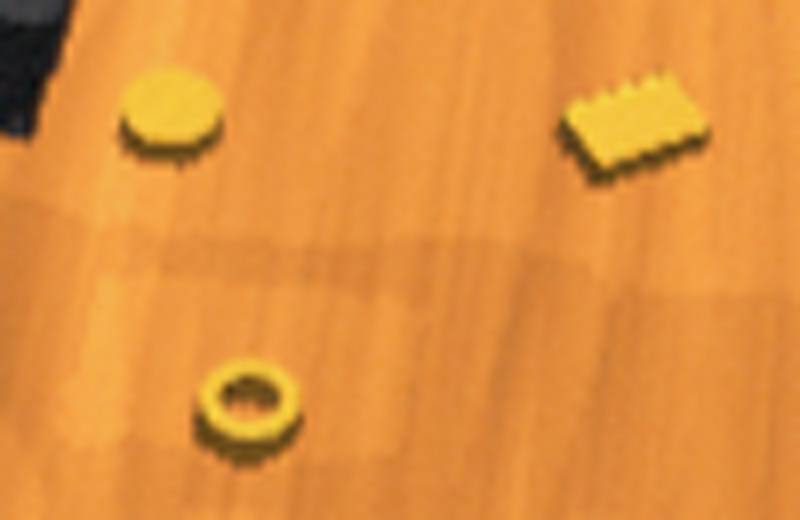

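View pics/a3.png

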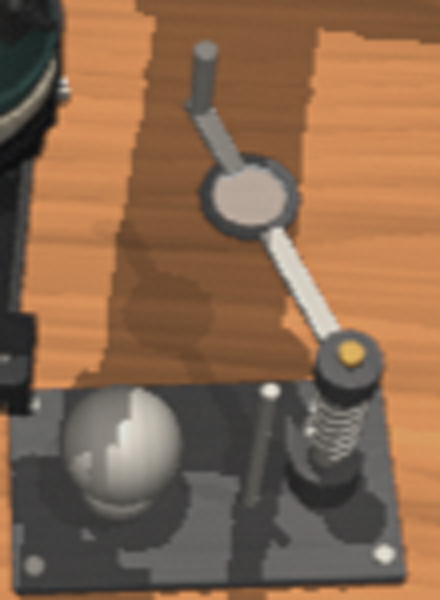

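View pics/a4.png

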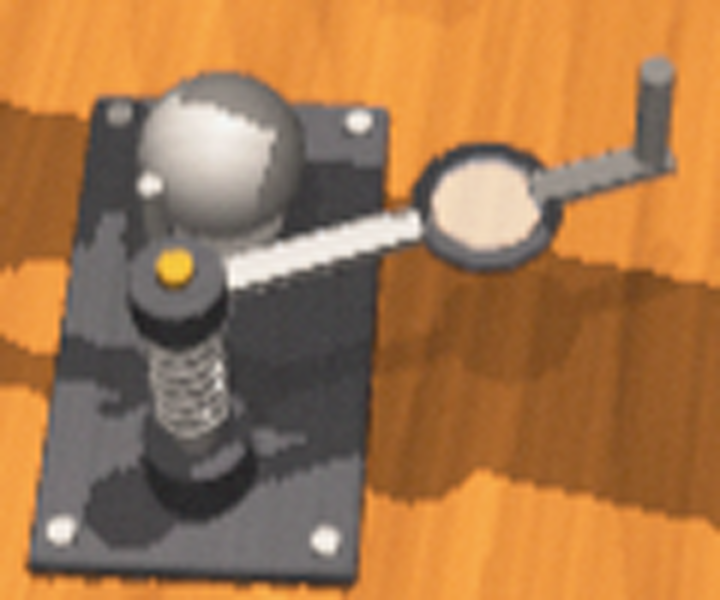

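```bash
cat >> h.py <<'E'
def rays(cal,px,fish=False):
    px=np.atleast_2d(np.array(px,float)); K=np.array([cal['fx'],cal['fy']]);c=np.array([cal['cx'],cal['cy']])
    u=(px-c)/K
    if fish:
        t=np.linalg.norm(u,axis=1,keepdims=True); d=np.hstack([u/np.maximum(t,1e-9)*np.sin(t),np.cos(t)])
    else: d=np.hstack([u,np.ones((len(u),1))])
    d/=np.linalg.norm(d,axis=1,keepdims=True)
    return R.from_rotvec(cal['orientation']).apply(d)
def onz(cal,px,z,fish=False):
    d=rays(cal,px,fish); e=cal['eye']; return e+d*((z-e[2])/d[:,2])[:,None]
def tri(*cd):  # (cal, dir)
    A=0;b=0
    for e,d in cd:
        P=np.eye(3)-np.outer(d,d);A=A+P;b=b+P@e
    return np.linalg.solve(A,b)
def ball(cal,edge,fish=False,Rb=.032):
    d=rays(cal,edge,fish); a=np.linalg.lstsq(d,np.ones(len(d)),rcond=None)[0]; n=np.linalg.norm(a);ca=1/n
    ax=a/n; return ax, Rb/np.sqrt(1-ca*ca), np.std(d@ax)
E
python3 - <<'E'
from h import *
S=r.calibration('scene');D=r.calibration('side');W=r.calibration('wrist')
a1=lambda x,y:(180+x/6-.42,200+y/6-.42); a2=lambda x,y:(295+x/8-.44,165+y/8-.44)
a3=lambda x,y:(310+x/4-.38,185+y/4-.38); a4=lambda x,y:(235+x/6-.42,240+y/6-.42)
c=onz(S,[a1(67,83),a1(135,54),a1(174,128),a1(107,156)],.012);print('blankS',c.round(4),c.mean(0))
c=onz(D,[a2(562,112),a2(668,72),a2(710,128),a2(600,172)],.012);print('blankD',c.round(4),c.mean(0))
print('disc',onz(S,[a1(83,450)],.012),onz(D,[a2(172,108)],.012))
print('collar',onz(S,[a1(434,366)],.014),onz(D,[a2(249,402)],.014))
ps,pd=a3(206,49),a4(657,70)
print('pintop',tri((S['eye'],rays(S,[ps])[0]),(D['eye'],rays(D,[pd])[0])),onz(S,[ps],.189),onz(D,[pd],.189))
ps,pd=a3(351,352),a4(175,266)
t=tri((S['eye'],rays(S,[ps])[0]),(D['eye'],rays(D,[pd])[0]));print('cap',t,onz(S,[ps],t[2]),onz(D,[pd],t[2]))
print('ball',onz(S,[a3(122,445)],.058),onz(D,[a4(222,155)],.058))
im=cv2.imread('pics/wrist0.png');g=cv2.cvtColor(im,cv2.COLOR_BGR2GRAY)
cc=cv2.HoughCircles(cv2.GaussianBlur(g,(3,3),1),cv2.HOUGH_GRADIENT,1,50,param1=120,param2=20,minRadius=30,maxRadius=45)
print(cc)
for x,y,q in cc[0][:2]:
    th=np.linspace(0,6.28,30);ax,dist,sd=ball(W,np.c_[x+q*np.cos(th),y+q*np.sin(th)],True);print('ballW',W['eye']+ax*dist,onz({**W},[(x,y)],.058,True))
    k=(.058-W['eye'][2])/ax[2];print(W['eye']+ax*k)
E
```

```text
blankS [[ 0.4295 -0.3109  0.012 ]
 [ 0.413  -0.2861  0.012 ]
 [ 0.4483 -0.2626  0.012 ]
 [ 0.4638 -0.2868  0.012 ]] [ 0.4386603  -0.28659876  0.012     ]
blankD [[ 0.4631 -0.2839  0.012 ]
 [ 0.4285 -0.3088  0.012 ]
 [ 0.4124 -0.2843  0.012 ]
 [ 0.4479 -0.2577  0.012 ]] [ 0.43796739 -0.28368503  0.012     ]
disc [[ 0.59702882 -0.267448    0.012     ]] [[ 0.5952939  -0.26481326  0.012     ]]
collar [[ 0.55185292 -0.14004936  0.014     ]] [[ 0.55119952 -0.13650967  0.014     ]]
pintop [0.48544043 0.09901682 0.18880195] [[0.48437735 0.0982196  0.189     ]] [[0.48619392 0.10039162 0.189     ]]
cap [0.63627491 0.17721685 0.15136292] [[0.63537447 0.17650109 0.15136292]] [[0.63693451 0.17816392 0.15136292]]
ball [[0.64787834 0.06774857 0.058     ]] [[0.64860025 0.06943671 0.058     ]]
[[[285.5 137.5  35.1]
  [138.5  75.5  42.2]]]
ballW [0.64784074 0.06797753 0.04359853] [[0.64900238 0.0682627  0.058     ]]
[0.6489912  0.06826218 0.058     ]
ballW [0.54551962 0.12205928 0.12650628] [[0.5110695  0.13465556 0.058     ]]
[0.5110818  0.13464833 0.058     ]
```

Call:
send_rows --pt "-23.6 28.5 10.6 0 0 55.5 0" --pt "-23.6 28.5 10.6 0 0 55.5 0" --pt "-23.6 28.5 10.6 0 0 55.5 0" --pt "-23.6 28.5 10.6 0 0 55.5 0" --pt "-23.6 28.5 10.6 0 0 55.5 0" --pt "-23.6 28.5 10.6 0 0 55.5 0" --pt "-23.6 28.5 10.6 0 0 55.5 0" --pt "-23.6 28.5 10.6 0 0 55.5 0" --pt "-23.6 28.5 10.6 0 0 55.5 0" --pt "-23.6 28.5 10.6 0 0 55.5 0"

```text
clock: 1.15
tool_pos: [0.4384, -0.2852, 0.1511]
eef_rot: [-2.778, 1.466, 0.001]
ft_force: [0.6, 0.3, -0.0]
grip_width: 0.0884
```

```bash
cat > b.py <<'E'
from h import *
import sys
W=r.calibration('wrist');im=save('wrist',sys.argv[1]);s=r.read_state();print(s['clock'],s['tool_pos'],s['eef_rot'],s['qpos'])
hs=cv2.cvtColor(im,cv2.COLOR_RGB2HSV)
m=cv2.inRange(hs,(18,80,150),(35,255,255));m=cv2.morphologyEx(m,cv2.MORPH_OPEN,np.ones((3,3)))
cs=[c for c in cv2.findContours(m,0,2)[0] if cv2.contourArea(c)>300]
Rt=R.from_rotvec(s['eef_rot'])
for c in cs:
    P=onz(W,c[:,0,:],.012,True)[:,:2].astype(np.float32)*1000
    q=cv2.minAreaRect(P);M=cv2.moments(P.reshape(-1,1,2))
    print(c[:,0].mean(0),q,M['m10']/M['m00'],M['m01']/M['m00'])
    p=np.array([q[0][0]/1000,q[0][1]/1000,.012]); print('toolframe',Rt.inv().apply(p-s['tool_pos']))
E
python3 b.py w1.png
```

```text
1.2 [ 0.43930373 -0.284877    0.15156326] [-2.77927464e+00  1.46352587e+00 -4.36280929e-04] [-6.23222456e-01  7.08662528e-02  2.03390508e+00  6.54256620e-04
  1.03661945e+00  3.45822798e-01]
[122.37681159 315.2173913 ] ((274.6893310546875, -181.2784423828125), (53.37922286987305, 34.81631851196289), 77.73204040527344) 275.7272631818955 -188.67265583193077
toolframe [-0.17856124  0.07719633  0.1395173 ]
[329.18103448 326.93965517] ((371.9595642089844, -349.5423889160156), (45.609710693359375, 101.8965072631836), 7.7033843994140625) 375.7314943755956 -357.7366561309209
toolframe [0.01521481 0.0921995  0.13950811]
[493.11650485 305.30097087] ((473.2194519042969, -453.3067626953125), (16.971290588378906, 50.35007858276367), 0.8633645176887512) 471.1737854729249 -452.94604500055794
toolframe [0.15806616 0.06741843 0.13952279]
[510.05714286 284.11428571] ((497.05743408203125, -454.94219970703125), (8.094806671142578, 73.74601745605469), 1.5187538862228394) 496.5703912161405 -449.298400737791
toolframe [0.17290245 0.04868856 0.13953398]
[511.81333333 272.94666667] ((506.0930480957031, -446.
[... 3961 characters left out ...]
2749154442
toolframe [ 0.23609931 -0.18064532  0.1396711 ]
[578.08627451  70.7254902 ] ((689.60400390625, -410.46881103515625), (39.3095703125, 182.0489044189453), 1.4293456077575684) 690.2065049199852 -408.8186597209845
toolframe [ 0.24517784 -0.13523621  0.13964393]
[442.79752066  66.20247934] ((604.6566772460938, -297.8740234375), (62.34728240966797, 198.46519470214844), 0.031240614131093025) 599.3711022540048 -308.25335905890717
toolframe [ 0.10427536 -0.12890176  0.13964029]
[236.56666667   9.1       ] ((545.1210327148438, -143.9263458251953), (15.58104133605957, 32.49576187133789), 28.917816162109375) 545.0926998327124 -143.81466109031982
toolframe [-0.05634575 -0.16691806  0.1396632 ]
```

View pics/w1.png

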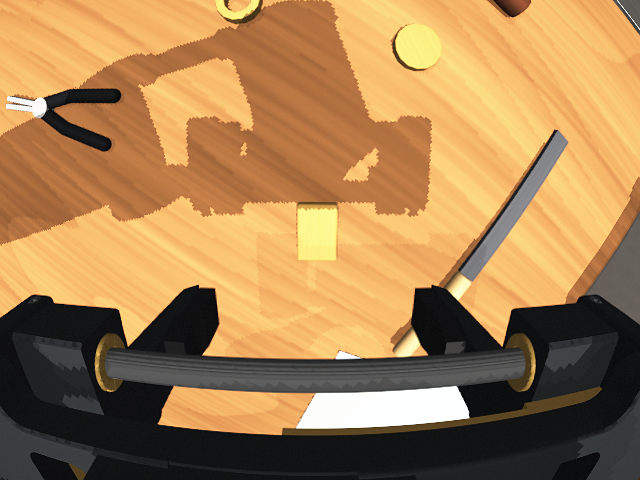

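Run:
```python
from h import *
im=cv2.imread('pics/w1.png');hs=cv2.cvtColor(im,cv2.COLOR_BGR2HSV)
for q in [(317,240),(317,208),(270,220),(317,185),(350,240)]: print(hs[q[1],q[0]],end=' ')
s=r.read_state();W=r.calibration('wrist');Rt=R.from_rotvec(s['eef_rot'])
T=lambda px,z:Rt.inv().apply(onz(W,px,z,True)-s['tool_pos'])*1000
print(s['tool_pos'],Rt.as_euler('zyx',degrees=True))
m=cv2.inRange(hs[:,:,0],23,40);m[:195]=0;m[270:]=0;m[:,:280]=0;m[:,350:]=0
m=cv2.morphologyEx(m,cv2.MORPH_OPEN,np.ones((3,3)))
c=max(cv2.findContours(m,0,1)[0],key=cv2.contourArea);print(cv2.boundingRect(c))
P=T(c[:,0],.012)[:,:2].astype(np.float32);print(cv2.minAreaRect(P),P.mean(0))
print('file',T([(470,275),(400,350),(455,275),(395,345)],.015))
```

```text
[ 28 111 253] [ 20 158 228] [ 18 140 250] [ 12 165 161] [ 20 130 253] [ 0.43930373 -0.284877    0.15156326] [ 5.55412806e+01  2.82273111e-02 -1.79980556e+02]
(298, 208, 39, 52)
((2.661879539489746, 1.6178569793701172), (28.46075439453125, 40.04024887084961), 0.7606846690177917) [2.492208  1.7022538]
file [[127.94851459  35.33684118 136.54201026]
 [ 74.438802   104.52308549 136.50067789]
 [114.31472202  34.97471402 136.54224146]
 [ 69.43334389  99.06094785 136.50395087]]
```

Run:
```python
import cv2
im=cv2.imread('pics/w1.png');cv2.imwrite('pics/z1.png',cv2.resize(im[195:271,285:351],None,fx=8,fy=8,interpolation=0)[:600])
hs=cv2.cvtColor(im,cv2.COLOR_BGR2HSV)
print(hs[198:214,310].tolist());print(hs[254:268,310].tolist())
```

```text
[[13, 163, 181], [13, 164, 180], [13, 163, 181], [13, 165, 172], [18, 164, 90], [17, 164, 98], [17, 167, 159], [18, 164, 199], [19, 161, 216], [18, 161, 219], [20, 158, 227], [25, 143, 242], [27, 124, 251], [29, 108, 253], [29, 108, 253], [29, 110, 253]]
[[27, 120, 253], [27, 121, 253], [27, 122, 253], [27, 122, 253], [27, 122, 253], [27, 123, 253], [20, 147, 247], [18, 137, 251], [18, 138, 250], [18, 137, 252], [18, 135, 252], [18, 140, 250], [18, 142, 249], [18, 139, 250]]
```

View pics/z1.png

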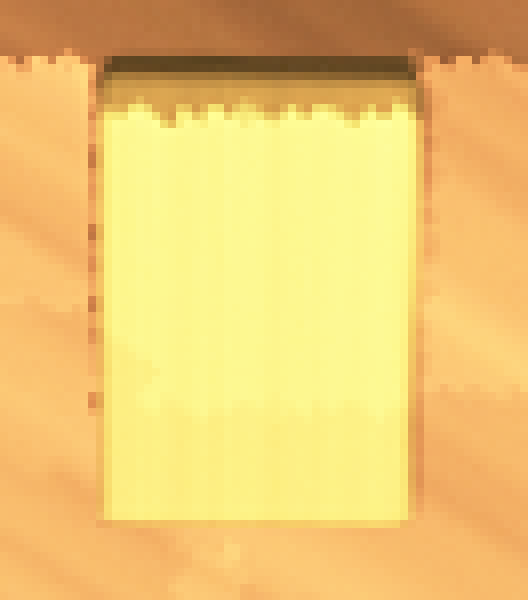

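Run:
```python
from h import *
s=r.read_state();W=r.calibration('wrist');Rt=R.from_rotvec(s['eef_rot'])
T=lambda px,z:Rt.inv().apply(onz(W,px,z,True)-s['tool_pos'])*1000
P=T([(297.6,203.6),(337,203.6),(336.2,260),(297.6,260)],.012);print(P.round(1),P.mean(0));c=P.mean(0)/1000
print(s['tool_pos']+Rt.apply(c),s['ft_force'])
```

```text
[[-11.6 -21.6 139.6]
 [ 17.3 -21.6 139.6]
 [ 17.4  22.3 139.5]
 [-12.2  22.3 139.5]] [  2.75726436   0.31828666 139.56309377]
[ 0.44067014 -0.28728319  0.012     ] [ 0.46833768  0.46502894 -0.53253168]
```

Call:
send_rows --pt "0.15 0.05 4 0 0 0 0" --pt "0.15 0.05 8 0 0 0 0" --pt "0.15 0.05 11 0 0 0 0" --pt "0.15 0.05 12.5 0 0 0 0" --pt "0.15 0.05 13 0 0 0 0" --pt "0.15 0.05 13 0 0 0 0" --pt "0.15 0.05 13 0 0 0 0" --pt "0.15 0.05 13 0 0 0 0"

```text
clock: 2.0
tool_pos: [0.4409, -0.2871, 0.023]
eef_rot: [2.78, -1.462, 0.005]
ft_force: [-0.5, 0.4, 0.3]
grip_width: 0.0886
```

Run:
```python
from h import *
save('wrist','w2.png');print(r.read_state())
```

```text
{'clock': 2.05, 'qpos': array([-6.24829063e-01,  2.50782524e-01,  2.11040777e+00,  3.82403504e-05,
        7.77586250e-01,  3.43424689e-01]), 'dq': array([-0.00534623,  0.0017744 ,  0.00661078, -0.00045268,  0.00029368,
       -0.00028139]), 'effort': array([ 1.02107304e-01, -3.98019683e+01, -2.61659342e+01,  5.92824141e-02,
       -1.51551916e-02,  8.68563857e-04]), 'tool_pos': array([ 0.44064502, -0.28709293,  0.02286717]), 'eef_rot': array([ 2.78021747, -1.46207451,  0.00438522]), 'ft_force': array([ 0.33469125, -0.76849976, -0.75882661]), 'wrist_torque': array([ 0.06870403,  0.05826975, -0.00876896]), 'grip_width': 0.08835500683893749}
```

View pics/w2.png

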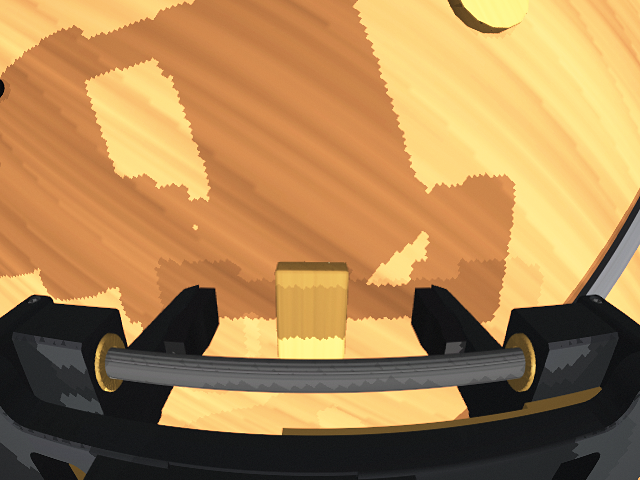

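Run:
```python
from h import *
im=cv2.imread('pics/w2.png');print(im[255:280,312].tolist())
s=r.read_state();W=r.calibration('wrist');Rt=R.from_rotvec(s['eef_rot'])
for row in (262,270): print(row,Rt.inv().apply(onz(W,[(277,row),(347,row)],.012,True)-s['tool_pos'])*1000)
```

```text
[[71, 124, 192], [72, 125, 195], [76, 129, 199], [73, 129, 200], [74, 131, 202], [75, 134, 205], [80, 140, 213], [45, 89, 126], [44, 86, 114], [42, 84, 116], [42, 87, 118], [43, 88, 121], [45, 88, 123], [43, 88, 120], [45, 93, 125], [60, 123, 165], [83, 170, 223], [89, 178, 230], [91, 183, 233], [94, 188, 237], [93, 190, 238], [93, 190, 237], [94, 190, 237], [94, 191, 237], [92, 188, 236]]
262 [[-14.10934803 -23.86747731  10.85316686]
 [ 13.8196596  -23.82709208  10.9269331 ]]
270 [[-14.22880642 -20.43354539  10.84950805]
 [ 13.91781047 -20.39401518  10.92385017]]
```

Call:
send_rows --pt "-0.05 0.1 0.2 0 0 0 0" --pt "-0.05 0.1 0.2 0 0 0 120" --pt "-0.05 0.1 0.2 0 0 0 200" --pt "-0.05 0.1 0.2 0 0 0 200" --pt "-0.05 0.1 0.2 0 0 0 200" --pt "-0.05 0.1 0.2 0 0 0 200" --pt "-0.05 0.1 0.2 0 0 0 200" --pt "-0.05 0.1 0.2 0 0 0 200" --force 25

```text
clock: 2.85
tool_pos: [0.4383, -0.2867, 0.0194]
eef_rot: [-2.78, 1.463, 0.0]
ft_force: [-0.4, 0.2, 0.1]
grip_width: 0.0344
```

Run:
```python
from h import *
save('wrist','w3.png');s=r.read_state();print(s['tool_pos'],s['eef_rot'],s['grip_width'],s['ft_force'])
```

```text
[ 0.43831879 -0.28667473  0.01938765] [-2.78025392e+00  1.46280280e+00 -4.51309783e-06] 0.030165600558393867 [ 1.12440216 -0.8723115   0.07373892]
```

View pics/w3.png

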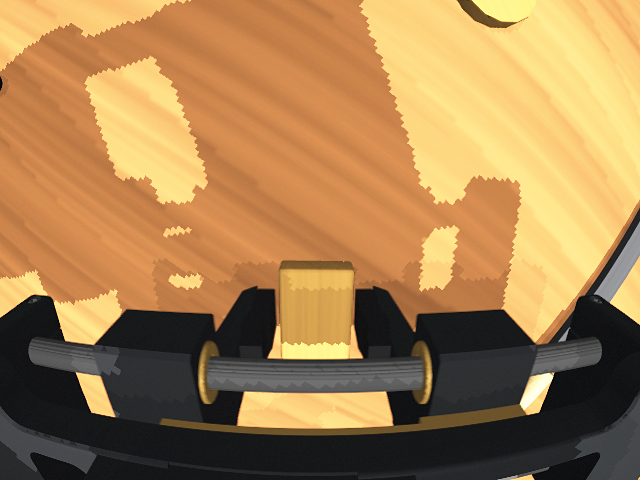

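Call:
send_rows --pt "0 0 0 0 0 0 200" --pt "0 0 0 0 0 0 200" --pt "0 0 -1 0 0 0 200" --pt "0 0 -3 0 0 0 200" --pt "0 0 -7 0 0 0 200" --pt "0 0 -11 0 0 0 200" --pt "0 0 -15 0 0 0 200" --pt "0 0 -17 0 0 0 200" --pt "0 0 -17 0 0 0 200" --pt "0 0 -17 0 0 0 200" --force 30

```text
clock: 3.9
tool_pos: [0.4381, -0.2865, 0.1894]
eef_rot: [2.78, -1.463, 0.0]
ft_force: [-0.1, 0.1, -1.5]
grip_width: 0.0297
```

```bash
cat > mv.py <<'E'
from h import *
import sys
# world target x y z yaw(deg of tool x)
def plan(t,yaw):
    s=r.read_state();Rt=R.from_rotvec(s['eef_rot'])
    Rg=R.from_euler('z',yaw,degrees=True)*R.from_rotvec([np.pi,0,0])
    print('pos',s['tool_pos'].round(4),'clk',s['clock'],'grip',s['grip_width'],'ft',s['ft_force'].round(1))
    print('shift cm',(Rt.inv().apply(np.array(t)-s['tool_pos'])*100).round(2),'rot',np.degrees((Rt.inv()*Rg).as_rotvec()).round(2))
if len(sys.argv)>4:
    a=[float(v) for v in sys.argv[1:5]];plan(a[:3],a[3])
E
python3 mv.py .6485 .0685 .16 6.4
```

```text
pos [ 0.4381 -0.2865  0.1894] clk 3.9 grip 0.029677706040928585 ft [-0.1  0.1 -1.5]
shift cm [-17.34 -37.45   2.94] rot [ 0.00e+00 -2.00e-02 -6.19e+01]
```

Call:
send_rows --pt "-2 -4 0 0 0 -7 200" --pt "-5 -10 0 0 0 -15 200" --pt "-7 -15 0 0 0 -23 200" --pt "-9 -20 0.5 0 0 -31 200" --pt "-11 -24 1 0 0 -39 200" --pt "-13 -28 1.5 0 0 -47 200" --pt "-15 -32 2 0 0 -54 200" --pt "-17 -36 2.5 0 0 -60 200" --pt "-17.3 -37.4 2.9 0 0 -61.9 200" --pt "-17.3 -37.4 2.9 0 0 -61.9 200"

```text
clock: 4.9
tool_pos: [0.6477, 0.0699, 0.1566]
eef_rot: [-3.136, -0.18, 0.008]
ft_force: [-0.7, 0.1, -1.0]
grip_width: 0.0296
```

Run:
```python
from h import *
S=r.calibration('scene');D=r.calibration('side')
a3=lambda x,y:(310+x/4-.38,185+y/4-.38); a4=lambda x,y:(235+x/6-.42,240+y/6-.42)
ps,pd=a3(270,390),a4(150,185)
print('pillar top',tri((S['eye'],rays(S,[ps])[0]),(D['eye'],rays(D,[pd])[0])),'base',onz(S,[a3(250,500)],.012))
for n in ('wrist','scene','side'): save(n,n+'4.png')
s=r.read_state();print(s['tool_pos'],s['eef_rot'],s['clock'])
im=cv2.imread('pics/scene4.png');cv2.imwrite('pics/s4.png',cv2.resize(im[220:350,270:430],None,fx=5,fy=5,interpolation=2)[:600])
im=cv2.imread('pics/side4.png');cv2.imwrite('pics/d4.png',cv2.resize(im[160:310,200:360],None,fx=5,fy=5,interpolation=2)[:600])
```

```text
pillar top [0.65399537 0.13923552 0.13989438] base [[0.65288663 0.13846943 0.012     ]]
[0.64708762 0.06650059 0.15872347] [ 3.1361032   0.17320262 -0.00557343] 5.05
```

View pics/wrist4.png

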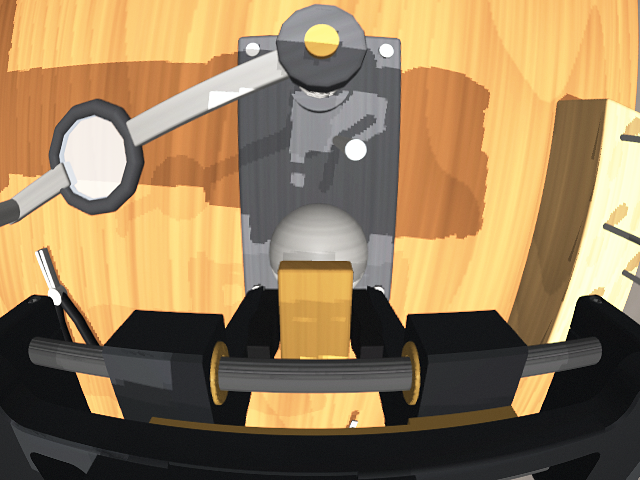

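View pics/s4.png

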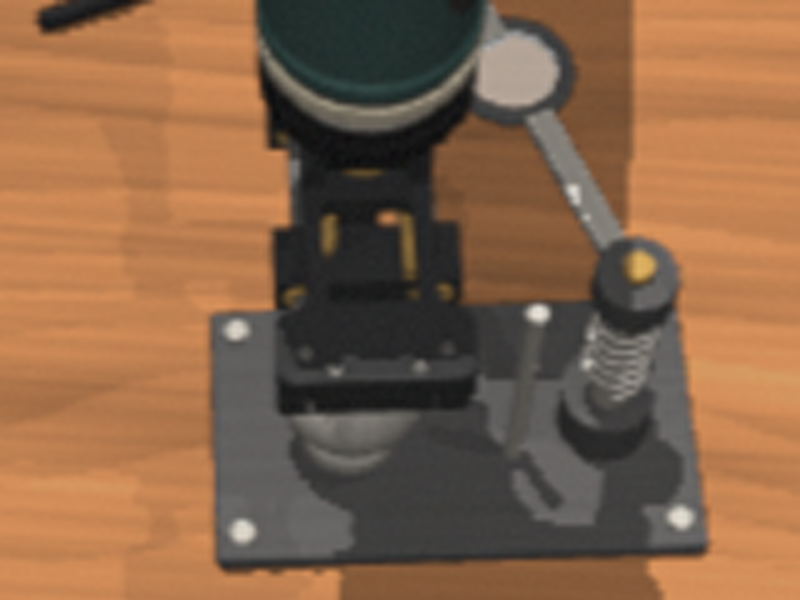

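View pics/d4.png

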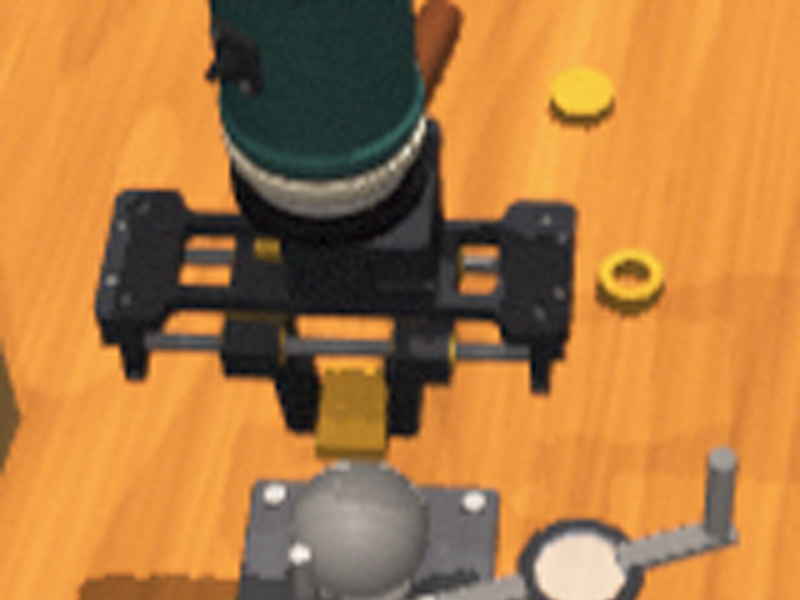

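```bash
cat > bw.py <<'E'
from h import *
import sys
def ballpts(im,c0,r0,tol=4,rows=(0,262)):
    g=cv2.cvtColor(im,cv2.COLOR_BGR2GRAY);out=[]
    for th in np.radians(np.arange(-180,180,4)):
        rr=np.arange(r0-tol,r0+tol+.1,.25);x=c0[0]+rr*np.cos(th);y=c0[1]+rr*np.sin(th)
        if y.max()>rows[1] or y.min()<rows[0]: continue
        v=cv2.remap(cv2.GaussianBlur(g,(3,3),.8),x.astype(np.float32)[None],y.astype(np.float32)[None],cv2.INTER_LINEAR)[0].astype(float)
        d=np.abs(np.gradient(v));k=d.argmax()
        if d[k]>2: out.append((x[k],y[k]))
    return np.array(out)
E
python3 - <<'E'
from bw import *
im=cv2.imread('pics/wrist4.png');p=ballpts(im,(318.5,253),48)
s=r.read_state();W=r.calibration('wrist');Rt=R.from_rotvec(s['eef_rot'])
for i in range(3):
    ax,dist,sd=ball(W,p,True);d=rays(W,p,True)@ax;res=np.arccos(d)-np.arccos(d.mean());p=p[np.abs(res)<max(2*res.std(),.002)]
print(len(p),sd,dist,W['eye']+ax*dist)
# fixed-radius: known z
from scipy.optimize import least_squares
e=W['eye'];d=rays(W,p,True)
f=lambda c:np.linalg.norm(np.cross(d,np.array([c[0],c[1],.058])-e),axis=1)-.032
q=least_squares(f,[.648,.068],loss='soft_l1',f_scale=.001);print('ball xy',q.x,np.abs(q.fun).mean())
c=np.array([*q.x,.09]);print('tool',s['tool_pos'],'ball in tool',Rt.inv().apply(c-s['tool_pos'])*1000)
print(im[255:280,312].tolist())
for row in (262,268,270): print(row,[(Rt.inv().apply(rays(W,[(cx,row)],True)[0])) for cx in(279,351)])
print('eye tool',Rt.inv().apply(e-s['tool_pos']))
v=cv2.resize(im[190:300,250:390],None,fx=5,fy=5,interpolation=0)
for a in p: cv2.circle(v,(int((a[0]-250+.5)*5),int((a[1]-190+.5)*5)),3,(0,0,255),-1)
cv2.imwrite('pics/z4.png',v)
E
```

```text
29 0.00024751396129087425 0.2414742982897052 [0.64968357 0.06195284 0.05848912]
ball xy [0.64960408 0.06189828] 0.00035634297346306536
tool [0.64708762 0.06650059 0.15872347] ball in tool [ 2.24052997  4.81649436 68.71834459]
[[192, 196, 197], [192, 197, 197], [193, 196, 197], [191, 195, 196], [194, 197, 198], [197, 200, 201], [32, 71, 104], [38, 81, 109], [41, 81, 110], [40, 82, 109], [40, 81, 111], [40, 81, 111], [39, 83, 111], [44, 91, 124], [54, 113, 154], [75, 153, 203], [81, 165, 216], [86, 172, 226], [90, 183, 232], [90, 184, 233], [90, 183, 232], [91, 184, 233], [89, 183, 232], [89, 181, 232], [90, 183, 232]]
262 [array([-0.09643213,  0.346488  ,  0.93308462]), array([0.0968875 , 0.34655007, 0.93301439])]
268 [array([-0.09640425,  0.36155412,  0.92735368]), array([0.09684643, 0.36161537, 0.92728372])]
270 [array([-0.09639308,  0.36655535,  0.9253894 ]), array([0.09683089, 0.36661632, 0.92531954])]
eye tool [ 0.00023652 -0.0746692  -0.12779934]
```

View pics/z4.png

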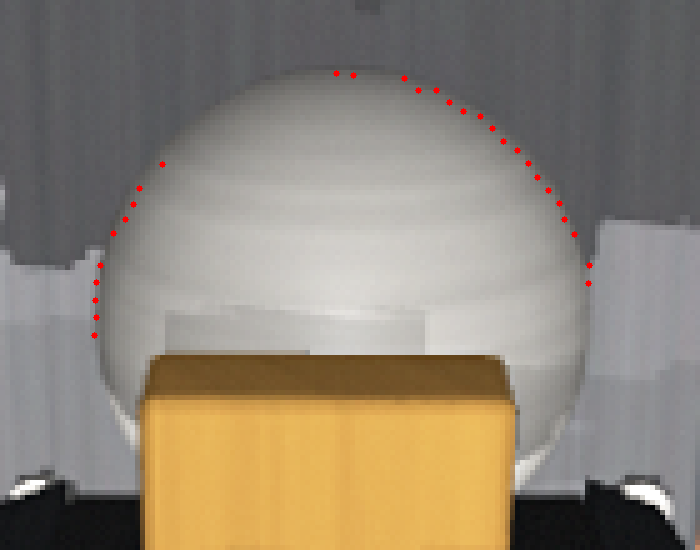

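Call:
send_rows --pt "0 0 0 0 0 0 200" --pt "0 0 0 0 0 0 200" --pt "0 0 0 0 0 0 200" --pt "0 0 0 0 0 0 200" --pt "0 0 0 0 0 0 200"

```text
clock: 5.55
tool_pos: [0.6486, 0.0674, 0.1608]
eef_rot: [3.137, 0.174, 0.001]
ft_force: [0.2, -0.6, -1.9]
grip_width: 0.0297
```

```bash
cat > meas.py <<'E'
from bw import *
from scipy.optimize import least_squares
import sys
def go(fn,c0,r0,show=True):
    s=r.read_state();W=r.calibration('wrist');im=save('wrist',fn)[:,:,::-1].copy();Rt=R.from_rotvec(s['eef_rot']);e=W['eye']
    p=ballpts(im,c0,r0,7)
    d=rays(W,p,True)
    f=lambda c:np.linalg.norm(np.cross(d,np.array([c[0],c[1],.058])-e),axis=1)-.032
    q=least_squares(f,[.648,.068],loss='soft_l1',f_scale=.0005);print('ball xy',q.x.round(4),np.median(np.abs(q.fun)),len(p))
    c=np.array([*q.x,.09]);print('tool',s['tool_pos'].round(4),'yaw',Rt.as_euler('zyx',degrees=True).round(2),'ball in tool',(Rt.inv().apply(c-s['tool_pos'])*1000).round(2),'clk',s['clock'],'eye',(Rt.inv().apply(e-s['tool_pos'])*1000).round(1))
    return im,s,W,Rt
if __name__=='__main__':
    im,s,W,Rt=go(sys.argv[1],(float(sys.argv[2]),float(sys.argv[3])),float(sys.argv[4]))
    et=Rt.inv().apply(W['eye']-s['tool_pos'])
    g=im[255:285,300:330].mean(1);dark=np.abs(np.diff(g[:,2]));print('rows',255+np.argsort(dark)[-4:])
    for row in (267.5,268.5,269.5):
        d=Rt.inv().apply(rays(W,[(315,row)],True)[0]); print(row,[(et+d*((z-et[2])/d[2])*1).round(4)[1] for z in (-.008,-.0075,-.007)])
E
python3 meas.py w5.png 318.5 253 48; python3 meas.py w6.png 318.5 253 48
```

```text
ball xy [0.6503 0.0659] 0.0003721151212141144 41
tool [0.6486 0.0674 0.1608] yaw [-6.37e+00  3.00e-02 -1.80e+02] ball in tool [ 1.48  1.63 70.75] clk 5.55 eye [   0.2  -74.7 -127.8]
rows [270 268 269 260]
267.5 [np.float64(-0.0282), np.float64(-0.028), np.float64(-0.0278)]
268.5 [np.float64(-0.0278), np.float64(-0.0276), np.float64(-0.0274)]
269.5 [np.float64(-0.0275), np.float64(-0.0273), np.float64(-0.0271)]
ball xy [0.6501 0.066 ] 0.0004186061026861254 37
tool [0.6486 0.0675 0.1606] yaw [-6.38e+00  2.00e-02 -1.80e+02] ball in tool [ 1.31  1.64 70.63] clk 5.6 eye [   0.3  -74.7 -127.8]
rows [270 268 269 260]
267.5 [np.float64(-0.0282), np.float64(-0.028), np.float64(-0.0278)]
268.5 [np.float64(-0.0278), np.float64(-0.0276), np.float64(-0.0274)]
269.5 [np.float64(-0.0274), np.float64(-0.0272), np.float64(-0.027)]
```

Call:
send_rows --pt "0 0 0 0 0 -8 200" --pt "0 0 0 0 0 -16 200" --pt "0 0 0 0 0 -24 200" --pt "0 0 0 0 0 -32 200" --pt "0 0 0 0 0 -40 200" --pt "0 0 0 0 0 -48 200" --pt "0 0 0 0 0 -56 200" --pt "0 0 0 0 0 -64 200" --pt "0 0 0 0 0 -72 200" --pt "0 0 0 0 0 -80 200"

```text
clock: 6.65
tool_pos: [0.6486, 0.0678, 0.1604]
eef_rot: [2.284, 2.157, -0.0]
ft_force: [-0.2, 1.1, -1.4]
grip_width: 0.0299
```

Call:
send_rows --pt "0 0 0 0 0 -8 200" --pt "0 0 0 0 0 -10 200" --pt "0 0 0 0 0 -10 200" --pt "0 0 0 0 0 -10 200" --pt "0 0 0 0 0 -10 200" --pt "0 0 0 0 0 -10 200"

```text
clock: 7.25
tool_pos: [0.6486, 0.0677, 0.1604]
eef_rot: [-2.094, -2.342, 0.0]
ft_force: [-0.5, -0.8, -1.2]
grip_width: 0.0298
```

```bash
python3 meas.py w7.png 318.5 253 48;python3 meas.py w8.png 318.5 253 48
```

```text
ball xy [0.6517 0.0683] 0.0006264632353126381 48
tool [0.6486 0.0677 0.1604] yaw [-96.38  -0.   180.  ] ball in tool [ 0.25  3.16 70.39] clk 7.25 eye [  -0.9  -75.3 -127.8]
rows [259 268 269 260]
267.5 [np.float64(-0.029), np.float64(-0.0288), np.float64(-0.0286)]
268.5 [np.float64(-0.0286), np.float64(-0.0284), np.float64(-0.0282)]
269.5 [np.float64(-0.0282), np.float64(-0.028), np.float64(-0.0278)]
ball xy [0.6516 0.0683] 0.000654473935400017 48
tool [0.6486 0.0677 0.1604] yaw [-96.38   0.   180.  ] ball in tool [ 0.22  3.12 70.42] clk 7.3 eye [  -0.9  -75.3 -127.8]
rows [259 268 269 260]
267.5 [np.float64(-0.029), np.float64(-0.0288), np.float64(-0.0286)]
268.5 [np.float64(-0.0286), np.float64(-0.0284), np.float64(-0.0282)]
269.5 [np.float64(-0.0282), np.float64(-0.0281), np.float64(-0.0279)]
```

View pics/w8.png

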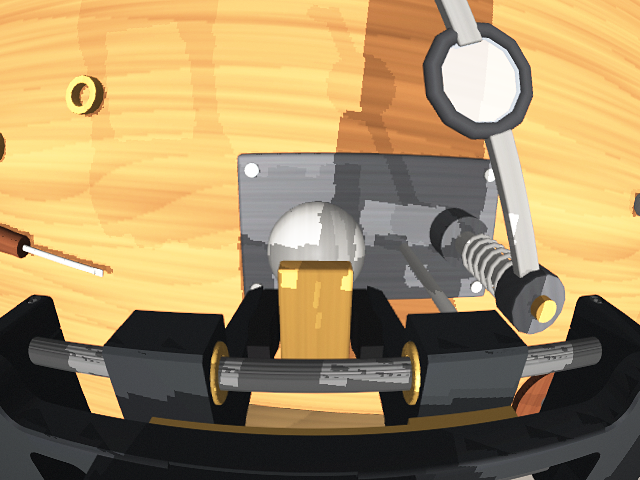

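Call:
send_rows --pt "0 0 0 0 0 8 200" --pt "0 0 0 0 0 16 200" --pt "0 0 0 0 0 24 200" --pt "0 0 0 0 0 32 200" --pt "0 0 0 0 0 40 200" --pt "0 0 0 0 0 48 200" --pt "0 0 0 0 0 56 200" --pt "0 0 0 0 0 64 200" --pt "0 0 0 0 0 72 200" --pt "0 0 0 0 0 80 200"

```text
clock: 8.35
tool_pos: [0.6486, 0.0677, 0.1604]
eef_rot: [-3.111, -0.439, 0.0]
ft_force: [0.7, -1.0, -1.1]
grip_width: 0.0294
```

Call:
send_rows --pt "0 0 0 0 0 8 200" --pt "0 0 0 0 0 16 200" --pt "0 0 0 0 0 24 200" --pt "0 0 0 0 0 32 200" --pt "0 0 0 0 0 40 200" --pt "0 0 0 0 0 48 200" --pt "0 0 0 0 0 56 200" --pt "0 0 0 0 0 64 200" --pt "0 0 0 0 0 72 200" --pt "0 0 0 0 0 80 200"

```text
clock: 9.35
tool_pos: [0.6486, 0.0677, 0.1604]
eef_rot: [2.665, -1.663, -0.0]
ft_force: [-0.4, 0.4, -2.0]
grip_width: 0.0297
```

Call:
send_rows --pt "0 0 0 0 0 8 200" --pt "0 0 0 0 0 16 200" --pt "0 0 0 0 0 20 200" --pt "0 0 0 0 0 20 200" --pt "0 0 0 0 0 20 200" --pt "0 0 0 0 0 20 200" --pt "0 0 0 0 0 20 200"

```text
clock: 10.05
tool_pos: [0.6486, 0.0678, 0.1604]
eef_rot: [2.343, -2.093, -0.0]
ft_force: [0.9, 0.0, -0.9]
grip_width: 0.0295
```

```bash
python3 meas.py w9.png 318.5 253 48;python3 meas.py w10.png 318.5 253 48
python3 - <<'E'
from bw import *
W=r.calibration('wrist');s=r.read_state();Rt=R.from_rotvec(s['eef_rot'])
print((Rt.inv()*R.from_rotvec(W['orientation'])).as_rotvec())
for f in ('w6','w8','w10'):
    p=ballpts(cv2.imread(f'pics/{f}.png'),(318.5,253),48,7);
    from scipy.optimize import least_squares
    q=least_squares(lambda c:np.hypot(*(p-c[:2]).T)-c[2],[318,253,48],loss='soft_l1',f_scale=.5);print(f,q.x)
E
```

```text
ball xy [0.6485 0.067 ] 0.0004106805778048214 49
tool [0.6486 0.0678 0.1604] yaw [  83.56   -0.   -180.  ] ball in tool [ 0.79  0.12 70.4 ] clk 10.05 eye [   0.9  -75.8 -127.8]
rows [259 268 269 260]
267.5 [np.float64(-0.0294), np.float64(-0.0292), np.float64(-0.029)]
268.5 [np.float64(-0.029), np.float64(-0.0288), np.float64(-0.0286)]
269.5 [np.float64(-0.0286), np.float64(-0.0284), np.float64(-0.0282)]
ball xy [0.6486 0.067 ] 0.0004173344650046651 49
tool [0.6486 0.0678 0.1604] yaw [  83.57    0.   -180.  ] ball in tool [7.700e-01 5.000e-02 7.042e+01] clk 10.1 eye [   0.9  -75.8 -127.8]
rows [259 268 269 260]
267.5 [np.float64(-0.0293), np.float64(-0.0292), np.float64(-0.029)]
268.5 [np.float64(-0.029), np.float64(-0.0288), np.float64(-0.0286)]
269.5 [np.float64(-0.0286), np.float64(-0.0284), np.float64(-0.0282)]
[-0.29709223  0.00051397  0.00064444]
w6 [316.19273641 247.38207792  48.19726528]
w8 [316.3945054  250.90262337  47.92656189]
w10 [314.28493312 247.4106093   48.52817756]
```

View pics/w10.png

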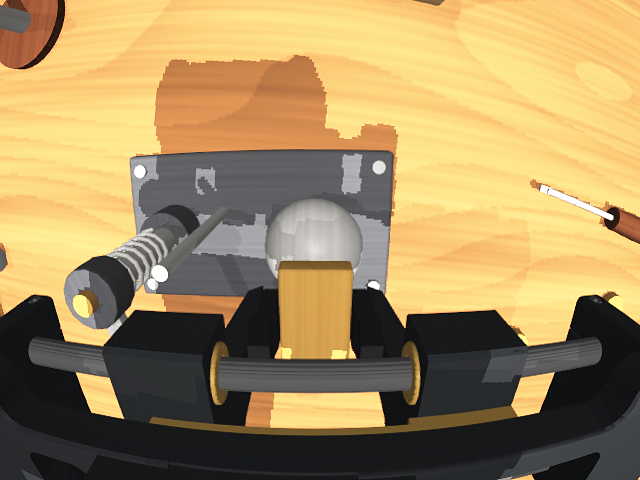

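Call:
send_rows --pt "0 0 0 0 0 -8 200" --pt "0 0 0 0 0 -16 200" --pt "0 0 0 0 0 -24 200" --pt "0 0 0 0 0 -32 200" --pt "0 0 0 0 0 -40 200" --pt "0 0 0 0 0 -48 200" --pt "0 0 0 0 0 -56 200" --pt "0 0 0 0 0 -64 200" --pt "0 0 0 0 0 -72 200" --pt "0 0 0 0 0 -80 200"

```text
clock: 11.15
tool_pos: [0.6486, 0.0678, 0.1604]
eef_rot: [3.14, -0.089, 0.0]
ft_force: [0.3, -0.0, -1.1]
grip_width: 0.0298
```

Call:
send_rows --pt "0 0 0 0 0 -8 200" --pt "0 0 0 0 0 -10 200" --pt "0 0 0 0 0 -10 200" --pt "0 0 0 0 0 -10 200"

```text
clock: 11.55
tool_pos: [0.6486, 0.0677, 0.1604]
eef_rot: [3.137, 0.174, 0.0]
ft_force: [1.1, -0.9, -1.6]
grip_width: 0.0297
```

```bash
python3 mv.py .6498 .0668 .114 6.4
```

```text
pos [0.6486 0.0677 0.1604] clk 11.55 grip 0.029672843272616704 ft [ 1.1 -0.9 -1.6]
shift cm [0.11 0.11 4.64] rot [ 0.   -0.   -0.05]
```

Call:
send_rows --pt "0.1 0.1 1 0 0 0 200" --pt "0.1 0.1 2.5 0 0 0 200" --pt "0.1 0.1 3.7 0 0 0 200" --pt "0.1 0.1 4.4 0 0 0 200" --pt "0.1 0.1 4.6 0 0 0 200" --pt "0.1 0.1 4.6 0 0 0 200" --pt "0.1 0.1 4.6 0 0 0 200" --pt "0.1 0.1 4.6 0 0 0 200" --pt "0.1 0.1 4.6 0 0 0 200"

```text
clock: 12.45
tool_pos: [0.6502, 0.0669, 0.1152]
eef_rot: [-3.137, -0.175, -0.002]
ft_force: [-0.6, 0.2, -0.8]
grip_width: 0.0293
```

Run:
```python
from h import *
for n in ('scene','side'): save(n,n+'5.png')
s=r.read_state();print(s['tool_pos'],s['ft_force'],s['clock'])
im=cv2.imread('pics/scene5.png');cv2.imwrite('pics/s5.png',cv2.resize(im[260:340,300:400],None,fx=7,fy=7,interpolation=2))
im=cv2.imread('pics/side5.png');cv2.imwrite('pics/d5.png',cv2.resize(im[220:300,225:325],None,fx=7,fy=7,interpolation=2))
```

```text
[0.64995382 0.06687041 0.11495156] [-0.38754066 -0.22328313 -2.05660772] 12.55
```

View pics/s5.png

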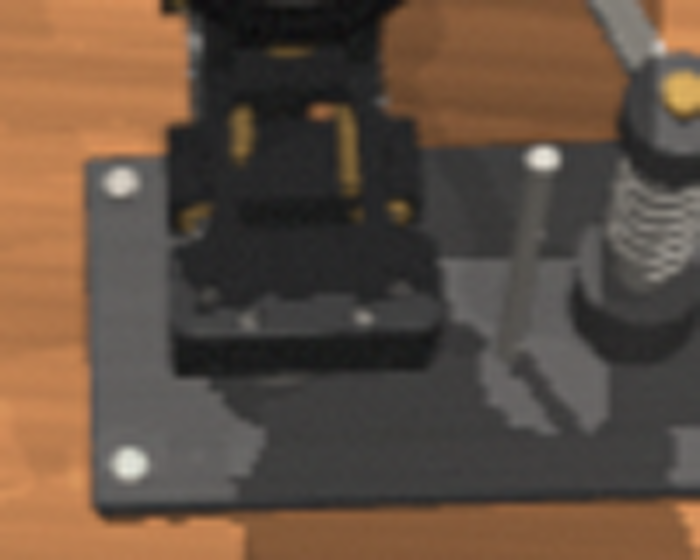

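View pics/d5.png

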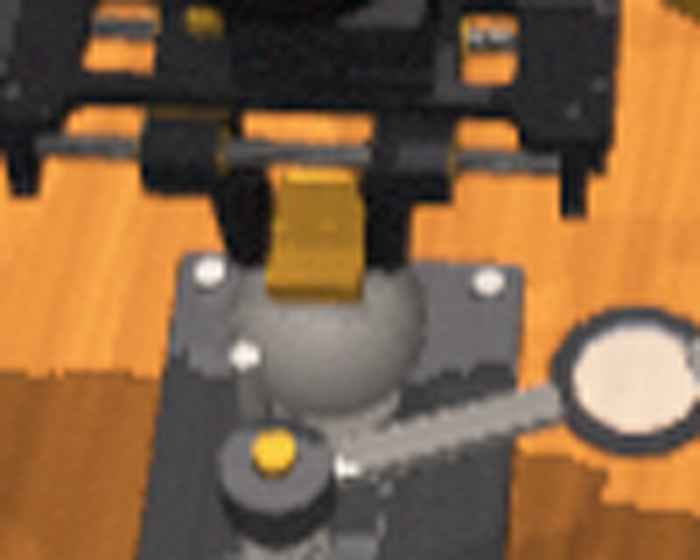

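```bash
cat >> h.py <<'E'
def proj(cal,X):
    X=np.atleast_2d(X);p=R.from_rotvec(cal['orientation']).inv().apply(X-cal['eye']);return np.c_[cal['fx']*p[:,0]/p[:,2]+cal['cx'],cal['fy']*p[:,1]/p[:,2]+cal['cy']]
E
python3 - <<'E'
from h import *
from bw import ballpts
D=r.calibration('side')
im=cv2.imread('pics/side5.png')
P=lambda x,y:(225+(x+.5)/7-.5,220+(y+.5)/7-.5)
p=ballpts(im,P(330,323),13.8,2.5,(0,480))
# keep lower/side points
from scipy.optimize import least_squares
p=p[p[:,1]>P(0,300)[1]]
d=rays(D,p);e=D['eye']
q=least_squares(lambda c:np.linalg.norm(np.cross(d,np.array([c[0],c[1],.058])-e),axis=1)-.032,[.648,.068],loss='soft_l1',f_scale=.001);print('ball side',q.x,np.median(abs(q.fun)),len(p))
s=r.read_state();zb=s['tool_pos'][2]-.0194
# observed bottom and top near-end corners
print('bottom corners',onz(D,[P(267,298),P(363,301)],zb)); print('top corners',onz(D,[P(273,275),P(366,279)],zb+.012))
print(s['tool_pos'])
E
```

```text
ball side [0.64893356 0.07098494] 0.0029275110002573816 51
bottom corners [[0.66228557 0.0889708  0.09555156]
 [0.63229554 0.08541602 0.09555156]]
top corners [[0.65967347 0.08821688 0.10755156]
 [0.63077833 0.08521408 0.10755156]]
[0.64995382 0.06687041 0.11495156]
```

Run:
```python
from h import *
s=r.read_state();W=r.calibration('wrist');print(s['tool_pos'],W['eye'].tolist(),W['orientation'].tolist(),s['eef_rot'].tolist())
im=save('wrist','w11.png')[:,:,::-1];cv2.imwrite('pics/z11.png',cv2.resize(im[190:310,240:400],None,fx=5,fy=5,interpolation=0))
im=cv2.imread('pics/side0.png');cv2.imwrite('pics/zd0.png',cv2.resize(im[245:300,250:300],None,fx=10,fy=10,interpolation=0))
```

```text
[0.64995382 0.06687041 0.11495156] [0.6417649763387914, 0.14110063792264974, 0.24272541900510278] [2.840329146260107, 0.1578634503583166, 0.024290944183894922] [3.136691803498295, 0.17537422637766717, 0.0013529280436708623]
```

View pics/z11.png

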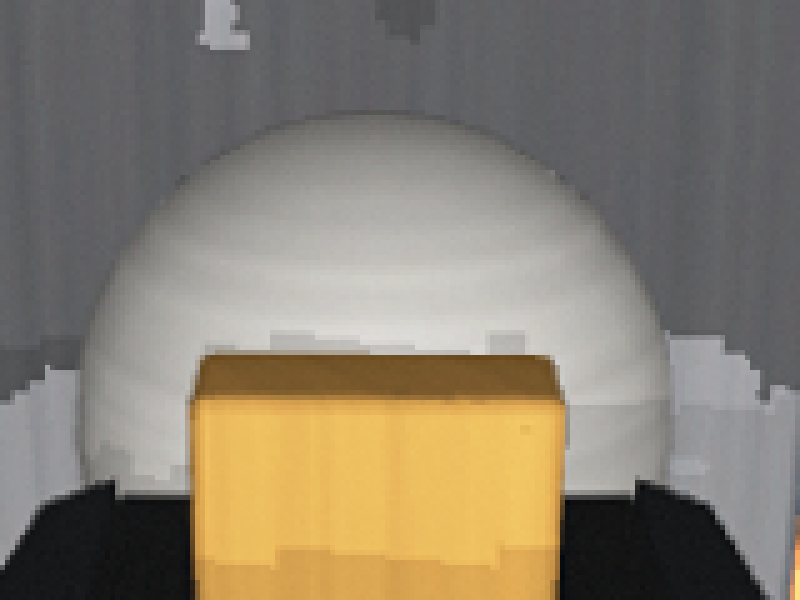

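View pics/zd0.png

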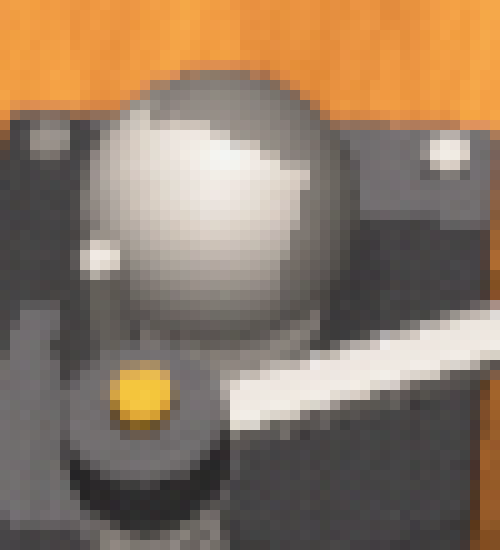

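Run:
```python
from h import *
from bw import ballpts
from scipy.optimize import least_squares
D=r.calibration('side');print('side ball',onz(D,[(271.1,264.7)],.058))
W={**r.calibration('wrist')};s=r.read_state();Rt=R.from_rotvec(s['eef_rot'])
im=cv2.imread('pics/w11.png');p=ballpts(im,(314.3,270.3),58.8,5,(0,285))
d=rays(W,p,True);e=W['eye'];
for zc in (None,.058):
  if zc: f=lambda c:np.linalg.norm(np.cross(d,np.array([c[0],c[1],zc])-e),axis=1)-.032
  else: f=lambda c:np.linalg.norm(np.cross(d,c-e),axis=1)-.032
  q=least_squares(f,[.648,.068]+([.058] if not zc else []),loss='soft_l1',f_scale=.0005)
  c=np.r_[q.x,[zc] if zc else []];print(c,np.median(abs(q.fun)),len(p));print('tool',Rt.inv().apply(c-s['tool_pos'])*1000)
et=Rt.inv().apply(e-s['tool_pos'])
for (l,rr,row,z) in((277.9,352.3,269.5,.0074),(280.1,350.1,260.5,.0194)):
    dd=Rt.inv().apply(rays(W,[(l,row),(rr,row)],True));print((et+dd*((z-et[2])/dd[:,2])[:,None])*1000)
```

```text
side ball [[0.65007534 0.06767325 0.058     ]]
[0.65000879 0.06603443 0.05632097] 0.00022429173531941793 41
tool [3.00191646e-02 8.28541227e-01 5.84933141e+01]
[0.64997099 0.06635184 0.058     ] 0.00025972319087082946 41
tool [2.88596446e-02 5.08928397e-01 5.68142796e+01]
[[-14.24804661 -21.34737382   7.4       ]
 [ 14.91442086 -21.33409705   7.4       ]]
[[-14.46071673 -20.71056558  19.4       ]
 [ 15.14189825 -20.69734163  19.4       ]]
```

Call:
send_rows --pt "0 -0.05 0.2 0 0 0 200" --pt "0 -0.05 0.4 0 0 0 200" --pt "0 -0.05 0.45 0 0 0 200" --pt "0 -0.05 0.5 0 0 0 200" --pt "0 -0.05 0.5 0 0 0 200" --pt "0 -0.05 0.5 0 0 0 200"

```text
clock: 13.2
tool_pos: [0.6497, 0.0673, 0.1094]
eef_rot: [3.137, 0.175, 0.0]
ft_force: [-0.2, 0.0, -1.3]
grip_width: 0.0295
```

Call:
send_rows --pt "0 0 0.03 0 0 0 200" --pt "0 0 0.03 0 0 0 200" --pt "0 0 0.03 0 0 0 200"

```text
clock: 13.5
tool_pos: [0.6497, 0.0673, 0.1093]
eef_rot: [3.137, 0.175, 0.001]
ft_force: [-1.0, -0.3, -0.5]
grip_width: 0.03
```

Call:
send_rows --pt "0 0 0.03 0 0 0 200" --pt "0 0 0.03 0 0 0 200" --pt "0 0 0.03 0 0 0 200"

```text
clock: 13.8
tool_pos: [0.6498, 0.0673, 0.1093]
eef_rot: [-3.137, -0.175, -0.001]
ft_force: [-1.5, 0.7, 3.5]
grip_width: 0.0296
```

Call:
send_rows --pt "0 0 -0.02 0 0 0 200" --pt "0 0 -0.02 0 0 0 200" --pt "0 0 -0.02 0 0 0 164" --pt "0 0 -0.02 0 0 0 160" --pt "0 0 -0.02 0 0 0 156" --pt "0 0 -0.02 0 0 0 150" --pt "0 0 -0.02 0 0 0 140" --pt "0 0 -0.02 0 0 0 140" --pt "0 0 -0.02 0 0 0 140"

```text
clock: 14.7
tool_pos: [0.6496, 0.0673, 0.109]
eef_rot: [-3.137, -0.175, 0.0]
ft_force: [0.3, 0.3, -0.4]
grip_width: 0.0397
```

Run:
```python
from h import *
s=r.read_state();print(s['tool_pos'],s['ft_force'],s['grip_width'],s['clock'])
im=save('wrist','w12.png')[:,:,::-1];cv2.imwrite('pics/z12.png',cv2.resize(im[190:310,240:400],None,fx=5,fy=5,interpolation=0))
im=save('side','side6.png')[:,:,::-1];cv2.imwrite('pics/d6.png',cv2.resize(im[220:300,225:325],None,fx=7,fy=7,interpolation=2))
```

```text
[0.64960099 0.06734763 0.10897337] [ 0.32934349  0.34749262 -0.38927962] 0.03972802602426797 14.7
```

View pics/z12.png

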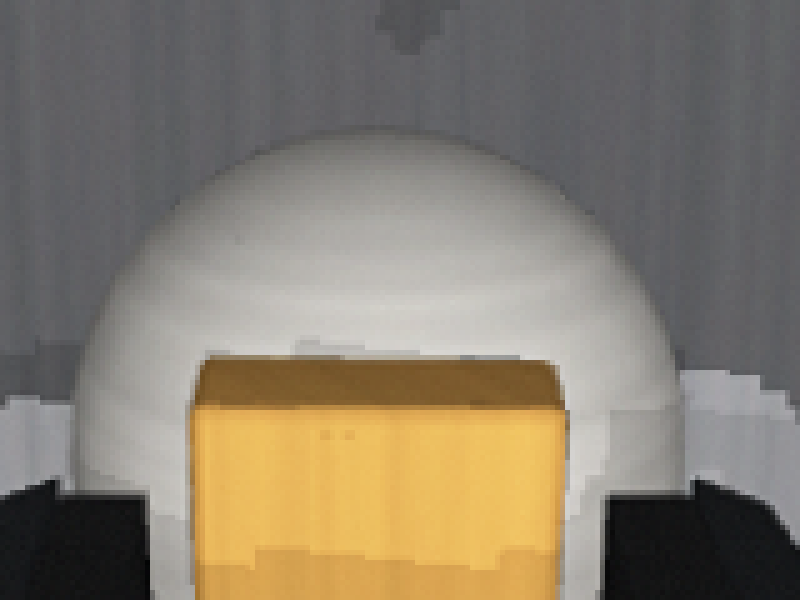

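View pics/d6.png

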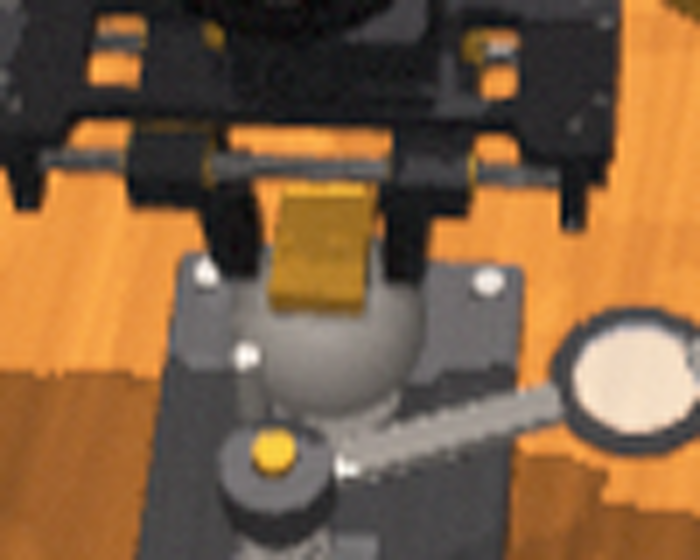

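Call:
send_rows --pt "0 0 0 0 0 0 120" --pt "0 0 0 0 0 0 100" --pt "0 0 -0.5 0 0 0 90" --pt "0 0 -2 0 0 0 90" --pt "0 0 -4 0 0 0 90" --pt "0 0 -6 0 0 0 90" --pt "0 0 -8 0 0 0 90" --pt "0 0 -9 0 0 0 90" --pt "0 0 -9 0 0 0 90" --pt "0 0 -9 0 0 0 90"

```text
clock: 15.8
tool_pos: [0.6495, 0.0674, 0.1991]
eef_rot: [3.137, 0.175, 0.0]
ft_force: [0.1, -0.9, 0.7]
grip_width: 0.057
```

Run:
```python
from h import *
s=r.read_state();W=r.calibration('wrist');print(s['tool_pos'].tolist(),s['eef_rot'].tolist(),W['eye'].tolist(),W['orientation'].tolist(),s['clock'])
im=save('wrist','w13.png')[:,:,::-1];cv2.imwrite('pics/z13.png',cv2.resize(im[190:290,250:380],None,fx=6,fy=6,interpolation=0))
im=save('side','side7.png')[:,:,::-1];cv2.imwrite('pics/d7.png',cv2.resize(im[230:300,240:310],None,fx=8,fy=8,interpolation=2))
im=save('scene','scene7.png')[:,:,::-1];cv2.imwrite('pics/s7.png',cv2.resize(im[260:340,300:400],None,fx=7,fy=7,interpolation=2))
```

```text
[0.649474362027486, 0.06737014844532992, 0.19908480047432123] [3.136675991960465, 0.17548118499386825, 0.00028136359366553293] [0.641384967887582, 0.14156846197237008, 0.32685580499132244] [2.8403139270367905, 0.1580135376365596, 0.023296004088070504] 15.8
```

View pics/z13.png

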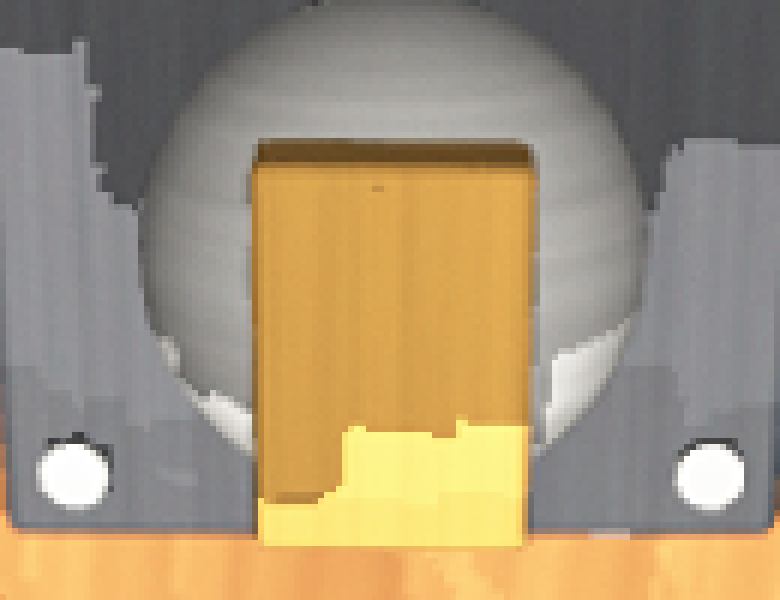

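View pics/d7.png

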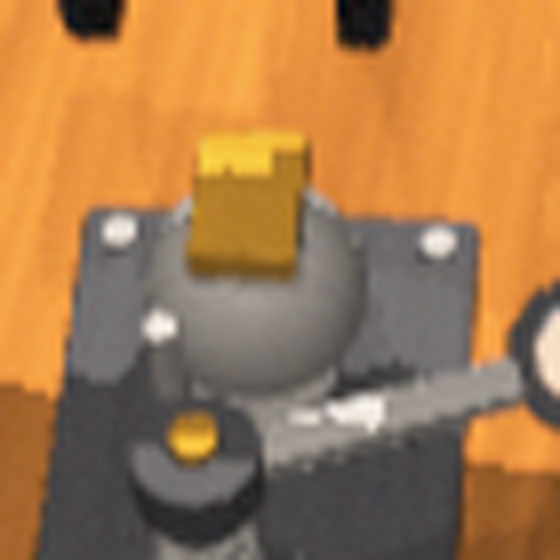

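View pics/s7.png

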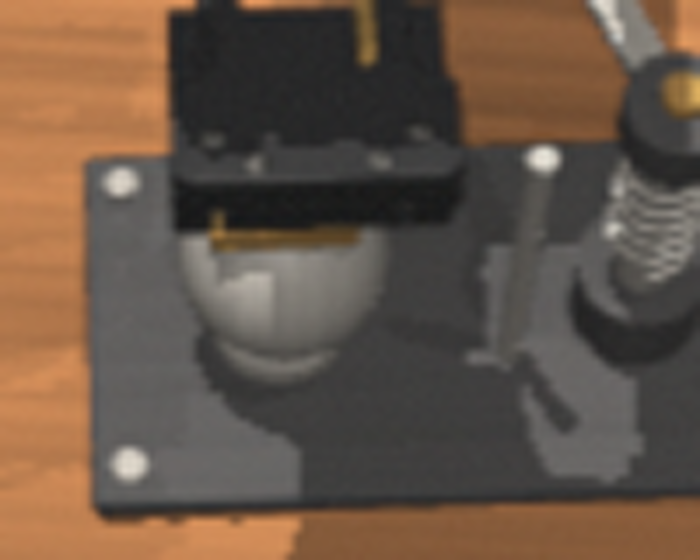

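Run:
```python
from h import *
from bw import ballpts
from scipy.optimize import least_squares
D=r.calibration('side');S=r.calibration('scene');W=r.calibration('wrist');s=r.read_state()
# wrist fit
im=cv2.imread('pics/w13.png');p=ballpts(im,(250+393/6-.5,190+250/6),249/6,4,(0,480))
p=p[~((p[:,0]>290)&(p[:,0]<342)&(p[:,1]>215))]
d=rays(W,p,True);e=W['eye'];q=least_squares(lambda c:np.linalg.norm(np.cross(d,np.array([c[0],c[1],.058])-e),axis=1)-.032,[.648,.068],loss='soft_l1',f_scale=.0005);print('ballW',q.x,np.median(abs(q.fun)))
Z=lambda x,y:(250+x/6-.5,190+y/6-.5)
b=onz(W,[Z(252,166),Z(536,166),Z(526,546),Z(258,546)],.102,True);print('blank top W',b.round(4),b.mean(0))
print(np.linalg.norm(b-np.roll(b,1,0),axis=1))
def pred(cal,c,yaw=6.4):
    M=R.from_euler('z',yaw,degrees=True)
    pts=[M.apply([sx*.015,sy*.022,z])+[c[0],c[1],.09] for z in(0,.012) for sy in(1,-1) for sx in(1,-1)]
    return proj(cal,pts)
def vis(cal,f,c,box,k,n):
    im=cv2.imread(f);x,y,w,h=box;v=cv2.resize(im[y:y+h,x:x+w],None,fx=k,fy=k,interpolation=0)
    for a in pred(cal,c): cv2.circle(v,(int((a[0]-x+.5)*k),int((a[1]-y+.5)*k)),2,(255,0,255),-1)
    cv2.imwrite('pics/'+n,v)
# side ball: own estimate -> draw blank centred on it
P=lambda x,y:(240+x/8-.5,230+y/8-.5)
vis(D,'pics/side7.png',onz(D,[P(258,286)],.058)[0],(240,230,70,70),8,'pd.png')
print(onz(D,[P(258,286)],.058))
P=lambda x,y:(300+x/7-.5,260+y/7-.5)
```

```text
ballW [0.64898466 0.06637705] 0.0007483046552552164
blank top W [[0.632  0.0868 0.102 ]
 [0.661  0.0901 0.102 ]
 [0.6655 0.0479 0.102 ]
 [0.6365 0.0447 0.102 ]] [0.64875146 0.06738636 0.102     ]
[0.04242118 0.02925771 0.04240762 0.02917714]
[[0.64830823 0.0689343  0.058     ]]
```

View pics/pd.png

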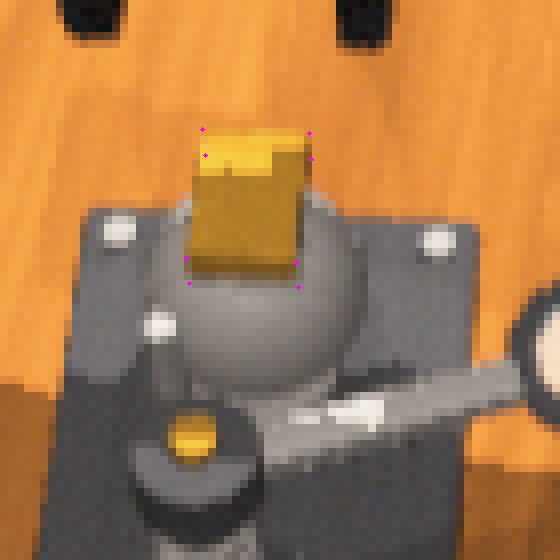

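```bash
python3 mv.py .4854 .099 .26 -62.6
```

```text
pos [0.6487 0.0673 0.1975] clk 15.95 grip 0.05707595554980021 ft [ 0.3 -0.7 -0.6]
shift cm [-15.89  -4.97  -6.21] rot [ 0.08  0.13 69.  ]
```

Call:
send_rows --pt "0 0 -3 0 0 0 60" --pt "0 0 -6.2 0 0 0 0" --pt "-2 -0.5 -6.2 0 0 8 0" --pt "-4 -1 -6.2 0 0 16 0" --pt "-7 -2 -6.2 0 0 24 0" --pt "-10 -3 -6.2 0 0 32 0" --pt "-13 -4 -6.2 0 0 40 0" --pt "-15 -4.5 -6.2 0 0 48 0" --pt "-15.9 -5 -6.2 0 0 56 0" --pt "-15.9 -5 -6.2 0 0 64 0"

```text
clock: 16.95
tool_pos: [0.484, 0.0996, 0.2599]
eef_rot: [2.748, -1.52, -0.003]
ft_force: [0.6, 0.5, 0.2]
grip_width: 0.0879
```

Call:
send_rows --pt "0 0 0 0 0 5 0" --pt "0 0 0 0 0 5 0" --pt "0 0 0 0 0 5 0" --pt "0 0 0 0 0 5 0" --pt "0 0 0 0 0 5 0"

```text
clock: 17.45
tool_pos: [0.486, 0.0993, 0.2608]
eef_rot: [2.685, -1.631, -0.001]
ft_force: [0.2, 0.9, -0.1]
grip_width: 0.0885
```

Run:
```python
from h import *
s=r.read_state();W=r.calibration('wrist')
im=save('wrist','w14.png');print(s['tool_pos'],s['eef_rot'],s['clock'],s['qpos'])
for n in('side','scene'): save(n,n+'8.png')
im=cv2.imread('pics/scene8.png');cv2.imwrite('pics/s8.png',cv2.resize(im[180:340,290:420],None,fx=3.7,fy=3.7,interpolation=2))
```

```text
[0.48602673 0.09927479 0.26075414] [ 2.68476930e+00 -1.63088499e+00 -6.22636204e-04] 17.45 [ 1.51249771e-01 -8.07515651e-02  1.97223130e+00  3.26213461e-05
  1.25060405e+00  1.24301028e+00]
```

View pics/w14.png

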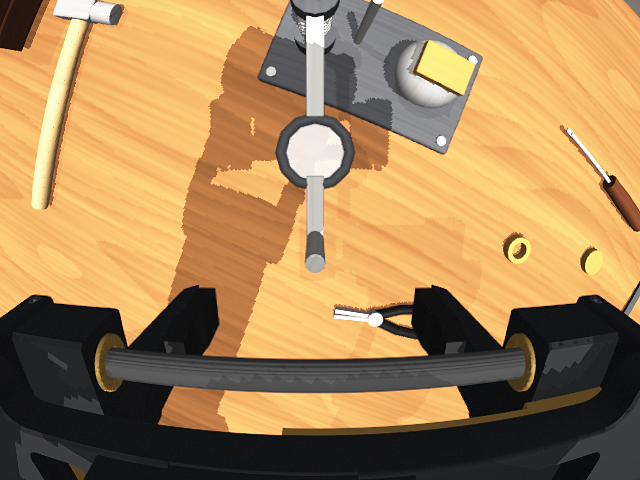

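View pics/s8.png

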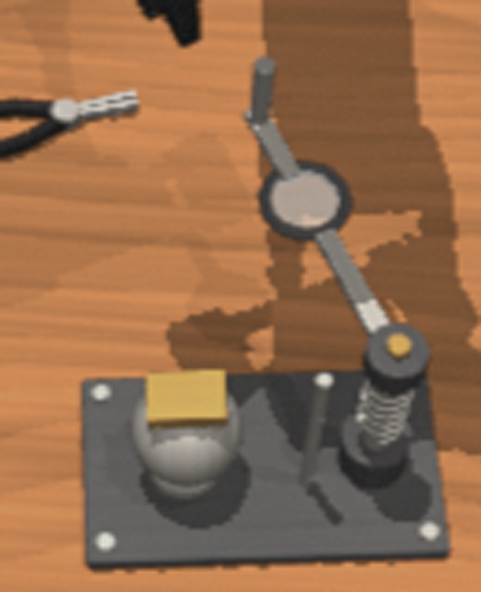

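Run:
```python
from h import *
s=r.read_state();W=r.calibration('wrist');Rt=R.from_rotvec(s['eef_rot'])
print(Rt.inv().apply(onz(W,[(315,263)],.189,True)-s['tool_pos'])*1000, onz(W,[(315,263)],.189,True),s['tool_pos'])
```

```text
[[ 1.1598168  -0.75774076 71.91932287]] [[0.48724225 0.09860537 0.189     ]] [0.48604941 0.09928812 0.26091953]
```

Call:
send_rows --pt "0 -0.1 2 0 0 0 0" --pt "0 -0.1 5 0 0 0 0" --pt "0 -0.1 7.5 0 0 0 0" --pt "0 -0.1 9 0 0 0 0" --pt "0 -0.1 9.5 0 0 0 0" --pt "0 -0.1 9.5 0 0 0 0" --pt "0 -0.1 9.5 0 0 0 0"

```text
clock: 18.3
tool_pos: [0.4876, 0.0999, 0.167]
eef_rot: [-2.684, 1.632, -0.002]
ft_force: [-0.2, 0.3, -0.6]
grip_width: 0.0882
```

Call:
send_rows --pt "0 0 0 0 0 0 150" --pt "0 0 0 0 0 0 240" --pt "0 0 0 0 0 0 240" --pt "0 0 0 0 0 0 240" --pt "0 0 0 0 0 0 240" --pt "0 0 0 0 0 0 240" --pt "0 0 0 0 0 0 240" --pt "0 0 0 0 0 0 240" --force 40

```text
clock: 19.1
tool_pos: [0.4869, 0.0998, 0.166]
eef_rot: [2.684, -1.632, -0.0]
ft_force: [-0.7, -0.4, -0.2]
grip_width: 0.0262
```

Run:
```python
from h import *
s=r.read_state()
im=save('wrist','w15.png');print(s)
```

```text
{'clock': 19.1, 'qpos': array([ 1.52012623e-01,  4.24827777e-03,  2.07375685e+00, -3.42759540e-05,
        1.06368434e+00,  1.24457868e+00]), 'dq': array([ 6.61211729e-05,  1.79286502e-04, -8.37646503e-04,  1.62503219e-03,
        1.84805124e-04,  7.85478447e-04]), 'effort': array([-2.33779967e-03, -3.29804313e+01, -3.27279067e+01,  3.33339768e-02,
       -6.67843781e-02,  1.59325587e-04]), 'tool_pos': array([0.48688825, 0.09976932, 0.16597202]), 'eef_rot': array([ 2.68431058e+00, -1.63203733e+00, -8.62151225e-05]), 'ft_force': array([-0.74116364, -0.36658898, -0.1851928 ]), 'wrist_torque': array([ 0.04671918,  0.10454772, -0.01015331]), 'grip_width': 0.026236712099592486}
```

View pics/w15.png

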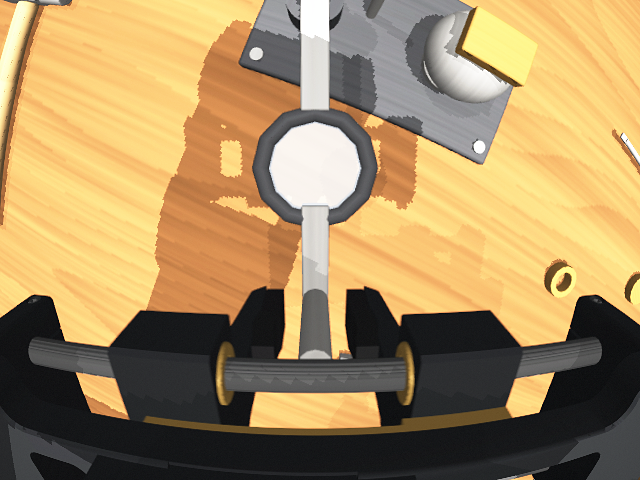

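Still closing; the pin (≈315,355) lies centred between the fingers.

Call:
send_rows --pt "0 0 0 0 0 0 240" --pt "0 0 0 0 0 0 240" --pt "0 0 0 0 0 0 240" --pt "0 0 0 0 0 0 240" --pt "0 0 0 0 0 0 240" --pt "0 0 0 0 0 0 240" --force 40

```text
clock: 19.75
tool_pos: [0.4869, 0.0997, 0.166]
eef_rot: [2.684, -1.632, -0.0]
ft_force: [-0.1, 0.4, -0.8]
grip_width: 0.0108
```

```bash
python3 mv.py .487 .0998 .166 -62.6
python3 - <<'E'
from h import *
# arc in tool frame at start
s=r.read_state();Rt=R.from_rotvec(s['eef_rot']);p0=s['tool_pos'].copy()
for piv in (np.array([.6362,.1773]),):
    v=p0[:2]-piv;a0=np.degrees(np.arctan2(v[1],v[0]));print('R',np.linalg.norm(v),a0, 'ball ang',np.degrees(np.arctan2(*( (np.array([.6490,.0683])-piv)[::-1]))))
    u=v/np.linalg.norm(v)*.17
    for k in range(0,73,6):
        q=R.from_euler('z',k,degrees=True).apply([*u,0])[:2]-u
        print(k,(Rt.inv().apply([*q,0])*100).round(2)[:2])
E
```

```text
pos [0.4869 0.0997 0.166 ] clk 19.75 grip 0.010800725921996986 ft [-0.1  0.4 -0.8]
shift cm [ 0.   -0.01 -0.  ] rot [ 0. -0.  0.]
R 0.16825408975847242 -152.5527314755794 ball ang -83.30236286830974
0 [0. 0.]
6 [ 1.78 -0.09]
12 [ 3.53 -0.37]
18 [ 5.25 -0.84]
24 [ 6.91 -1.47]
30 [ 8.5  -2.28]
36 [ 9.99 -3.25]
42 [11.37 -4.38]
48 [12.63 -5.63]
54 [13.75 -7.02]
60 [14.72 -8.51]
66 [ 15.52 -10.1 ]
72 [ 16.16 -11.76]
```

Call:
send_rows --pt "0.6 -0.01 0 0 0 -2 240" --pt "1.78 -0.09 0 0 0 -6 240" --pt "2.95 -0.26 0 0 0 -10 240" --pt "4.11 -0.51 0 0 0 -14 240" --pt "5.25 -0.84 0 0 0 -18 240" --pt "6.37 -1.24 0 0 0 -22 240" --pt "7.45 -1.72 0 0 0 -26 240" --pt "8.5 -2.28 0 0 0 -30 240" --pt "9.5 -2.91 0 0 0 -34 240" --pt "9.99 -3.25 0 0 0 -36 240" --force 40

```text
clock: 20.75
tool_pos: [0.5617, 0.0261, 0.1659]
eef_rot: [-3.057, 0.72, 0.003]
ft_force: [-2.1, 1.7, 2.4]
grip_width: 0.011
```

```bash
python3 mv.py .487 .0998 .166 -62.6
python3 - <<'E'
from h import *
s=r.read_state();v=s['tool_pos'][:2]-[.6362,.1773];print(np.linalg.norm(v),np.degrees(np.arctan2(v[1],v[0])))
im=save('scene','s9.png')[:,:,::-1];cv2.imwrite('pics/s9z.png',cv2.resize(im[180:340,260:420],None,fx=3.5,fy=3.5,interpolation=2))
im=save('side','d9.png')[:,:,::-1];cv2.imwrite('pics/d9z.png',cv2.resize(im[180:340,200:360],None,fx=3.5,fy=3.5,interpolation=2))
E
```

```text
pos [0.5617 0.0261 0.1659] clk 20.75 grip 0.010973905767259682 ft [-2.1  1.7  2.4]
shift cm [-9.98 -3.26  0.01] rot [2.000e-02 1.000e-01 3.609e+01]
0.16851670877469738 -116.21952667377045
```

View pics/d9z.png

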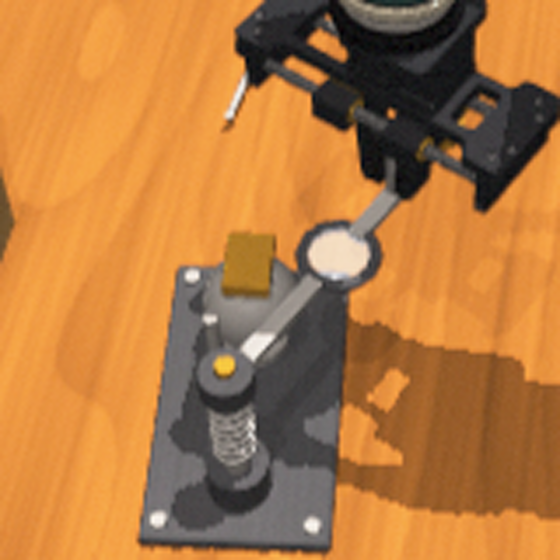

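Call:
send_rows --pt "0.6 -0.01 0 0 0 -2 240" --pt "1.78 -0.09 0 0 0 -6 240" --pt "2.95 -0.26 0 0 0 -10 240" --pt "4.11 -0.51 0 0 0 -14 240" --pt "5.25 -0.84 0 0 0 -18 240" --pt "6.37 -1.24 0 0 0 -22 240" --pt "7.18 -1.6 0 0 0 -25 240" --pt "7.98 -1.99 0 0 0 -28 240" --pt "7.98 -1.99 0 0 0 -28 240" --pt "7.98 -1.99 0 0 0 -28 240"

```text
clock: 21.85
tool_pos: [0.6411, 0.0083, 0.1659]
eef_rot: [-3.141, -0.036, 0.003]
ft_force: [-3.7, -0.1, 3.0]
grip_width: 0.0105
```

```bash
python3 mv.py .487 .0998 .166 -62.6
python3 - <<'E'
from h import *
s=r.read_state();v=s['tool_pos'][:2]-[.6362,.1773];print(np.linalg.norm(v),np.degrees(np.arctan2(v[1],v[0])),s['wrist_torque'])
im=save('side','d10.png')[:,:,::-1];cv2.imwrite('pics/d10z.png',cv2.resize(im[180:340,200:360],None,fx=3.5,fy=3.5,interpolation=2))
E
```

```text
pos [0.6411 0.0083 0.1659] clk 21.85 grip 0.010495526119631839 ft [-3.7 -0.1  3. ]
shift cm [-15.2   -9.5    0.02] rot [5.000e-02 9.000e-02 6.391e+01]
0.1690804795075263 -88.34190204548617 [ 0.04854471  0.64701126 -0.04138044]
```

View pics/d10z.png

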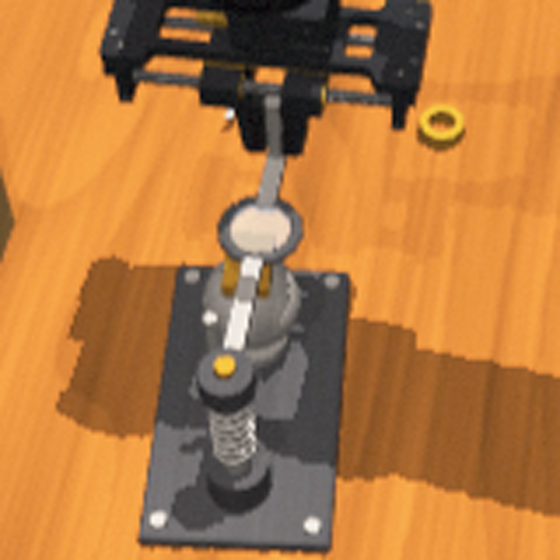

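Call:
send_rows --pt "0.3 0 0 0 0 -1 240" --pt "0.6 -0.01 0 0 0 -2 240" --pt "0.9 -0.02 0 0 0 -3 240" --pt "0.9 -0.02 0 0 0 -3 240" --pt "0.9 -0.02 0 0 0 -3 240"

```text
clock: 22.4
tool_pos: [0.651, 0.0088, 0.1659]
eef_rot: [-3.139, -0.12, 0.0]
ft_force: [-5.5, 3.3, 3.0]
grip_width: 0.0107
```

Call:
send_rows --pt "0.15 0 0 0 0 -0.5 240" --pt "0.3 -0.01 0 0 0 -1 240" --pt "0.3 -0.01 0 0 0 -1 240" --pt "0.3 -0.01 0 0 0 -1 240"

```text
clock: 22.8
tool_pos: [0.6539, 0.009, 0.1659]
eef_rot: [-3.138, -0.148, 0.0]
ft_force: [-4.5, 2.3, 3.4]
grip_width: 0.0109
```

Call:
send_rows --pt "0.1 0 0 0 0 -0.3 240" --pt "0.1 0 0 0 0 -0.3 240" --pt "0.1 0 0 0 0 -0.3 240"

```text
clock: 23.1
tool_pos: [0.6548, 0.0091, 0.166]
eef_rot: [-3.138, -0.156, 0.001]
ft_force: [-4.9, 2.1, 3.8]
grip_width: 0.0105
```

Call:
send_rows --pt "0.1 0 0 0 0 -0.3 240" --pt "0.1 0 0 0 0 -0.3 240" --pt "0.1 0 0 0 0 -0.3 240"

```text
clock: 23.4
tool_pos: [0.6558, 0.0092, 0.1659]
eef_rot: [-3.137, -0.164, 0.001]
ft_force: [-4.8, 1.4, 2.4]
grip_width: 0.0105
```

Call:
send_rows --pt "0.1 0 0 0 0 -0.3 240" --pt "0.1 0 0 0 0 -0.3 240" --pt "0.1 0 0 0 0 -0.3 240"

```text
clock: 23.7
tool_pos: [0.6564, 0.0093, 0.1659]
eef_rot: [-3.137, -0.172, 0.002]
ft_force: [-5.0, 1.7, 3.5]
grip_width: 0.011
```

Run:
```python
from h import *
s=r.read_state();v=s['tool_pos'][:2]-[.6362,.1773];print(np.linalg.norm(v),np.degrees(np.arctan2(v[1],v[0])),s['ft_force'],s['wrist_torque'],R.from_rotvec(s['eef_rot']).as_euler('zyx',degrees=True))
im=save('wrist','w16.png')
```

```text
0.16926222808055563 -83.13215763680256 [-5.00848505  1.71821213  3.48206486] [ 0.23491254  0.88933583 -0.0318981 ] [-6.29041319e+00 -6.78122144e-02 -1.79990833e+02]
```

View pics/w16.png

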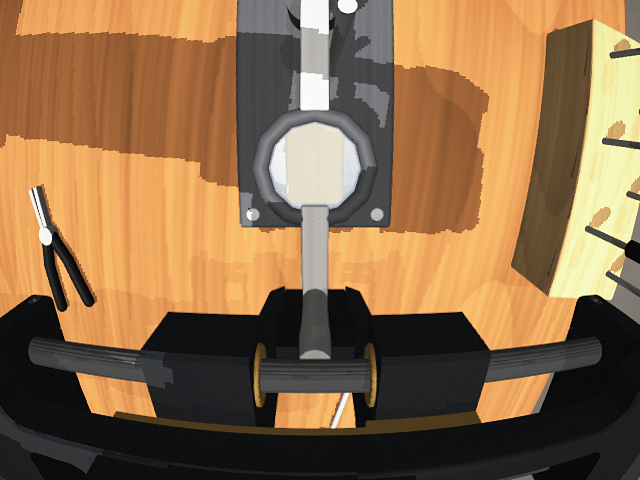

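Call:
send_rows --pt "0.1 0 0 0 0 -0.3 240" --pt "0.2 0 0 0 0 -0.6 240" --pt "0.2 0 0 0 0 -0.6 240"

```text
clock: 24.05
tool_pos: [0.6572, 0.0094, 0.1658]
eef_rot: [-3.136, -0.189, 0.007]
ft_force: [-10.3, 1.1, 7.0]
grip_width: 0.0102
```

Call:
send_rows --pt "0.1 0 0 0 0 -0.3 240" --pt "0.2 0 0 0 0 -0.6 240" --pt "0.2 0 0 0 0 -0.6 240"

```text
clock: 24.35
tool_pos: [0.6578, 0.0094, 0.1657]
eef_rot: [-3.135, -0.205, 0.012]
ft_force: [-14.1, 1.2, 8.2]
grip_width: 0.0108
```

Call:
send_rows --pt "-0.1 0 0 0 0 0.3 240" --pt "-0.1 0 0 0 0 0.3 240" --pt "-0.1 0 0 0 0 0.3 240" --pt "-0.1 0 0 0 0 0.3 240" --pt "-0.1 0 0 0 0 0.3 240" --pt "-0.1 0 0 0 0 0.3 240" --pt "-0.1 0 0 0 0 0.3 240" --pt "-0.1 0 0 0 0 0.3 240"

```text
clock: 25.15
tool_pos: [0.6574, 0.0094, 0.1658]
eef_rot: [-3.135, -0.197, 0.009]
ft_force: [-12.2, -0.0, 8.2]
grip_width: 0.0104
```

Run:
```python
from h import *
s=r.read_state();print(s['clock'],s['ft_force'],s['grip_width'],s['tool_pos'])
im=save('wrist','w17.png')[:,:,::-1];cv2.imwrite('pics/w17z.png',cv2.resize(im[0:240,230:400],None,fx=2.5,fy=2.5,interpolation=2))
a=save('scene','s17.png')[:,:,::-1];b=save('side','d17.png')[:,:,::-1]
cv2.imwrite('pics/sd17.png',np.hstack([cv2.resize(a[210:340,290:420],None,fx=3,fy=3,interpolation=2),cv2.resize(b[200:330,210:340],None,fx=3,fy=3,interpolation=2)]))
```

```text
25.15 [-12.21526273  -0.03557337   8.21337972] 0.010402624939265 [0.6574281  0.00935962 0.16577289]
```

View pics/w17z.png

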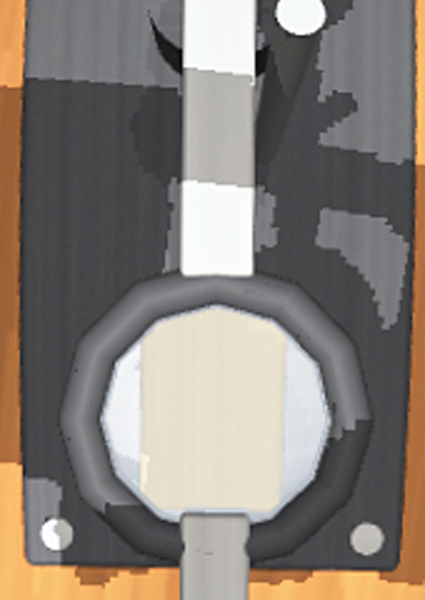

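View pics/sd17.png

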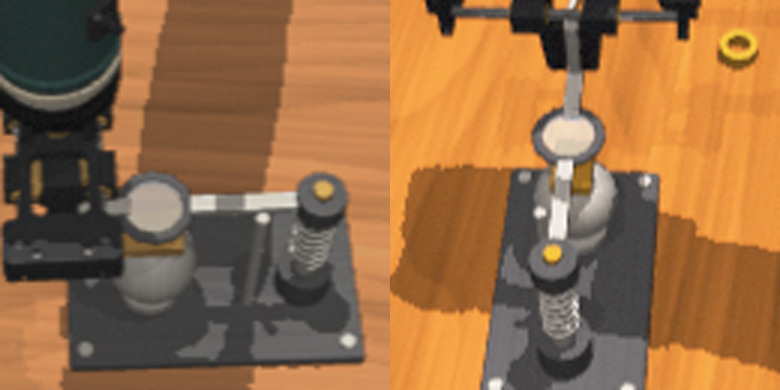

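View pics/s17.png

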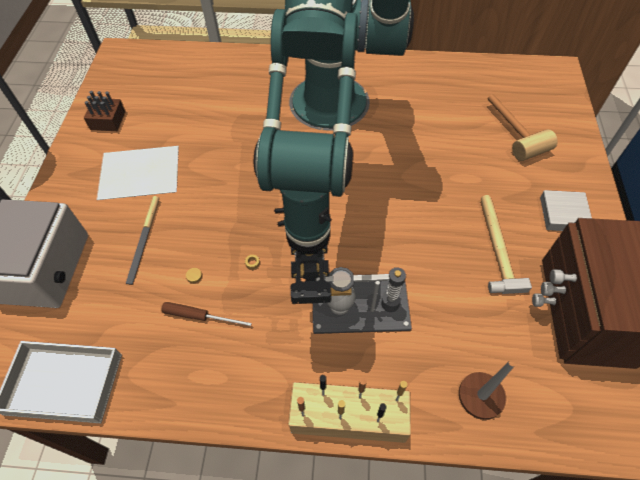

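Run:
```python
from h import *
print(r.hand_in());s=r.read_state();print(s['clock'],s['ft_force'],s['grip_width'])
```

```text
the job is handed in; nothing more can be done
None
the job is handed in; nothing more can be done
```

I handed the job in at about 25 s. The brass blank was balanced on the ball and released, and the gripper was still holding the loupe pin against the stop.

**Blank:** It stayed level and still in the pictures taken before the swing, part-way through it and at the end. Against the ball, the camera views put its centre within about 1–1.5 mm. They disagreed slightly: the scene view showed about 0.4 mm, the wrist view about 1 mm, and the side view suggested 1–2 mm or a very slight tilt.

**Loupe arm:** Near the end, the force at the pin stayed around 5 N, in line with the spring. It then rose to 14 N over about 1.5 mm of travel, which I took as the stop. The measured arm angle there also matches the direction of the ball, to within a degree. I backed off slightly and held the pin with about 12 N of push and a 40 N grip. The lens stood centred over the blank.

**Check that disagreed:** In the last wrist picture there is still an apparent gap of about 3 mm between the bar and the top of the stop pillar. I judged the stop by the force rise and the angle, not by that gap.

**Other items:** The last scene picture shows the disc, ring, file, hammer and burnisher where they were. The pliers were hidden from that camera at the end. I last saw them in a wrist picture just before the final push and did not compare that with where they started.

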